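Cover the staining trough with its glass plate

TASK

Put the frosted glass cover on the slide-staining trough. It lies flat on the bench and is too thin to get hold of there, so slide it along the bench until about a third of its length sticks out over the bench's left edge, then grip it by that end, carry it to the trough and lower it (do not drop it) so that it lies flat between the four corner stops. Leave the trough standing where it is, do not let the cover fall off the bench, and leave the other things on the bench alone.

Things in the scene. Friction and masses are not known exactly. Their poses are not given: they have to be found in the camera images.
- cover: flat frosted glass plate, pale grey-green, 180 x 62 x 3 mm, about 85 g, no handle, ends and faces alike; origin at the centre of its underside, x along the 180 mm, y across, z up. Lies flat, length roughly across towards the bench's left edge. Closed fingertips pressed on its top with 5 to 20 N drag it along; it tips off the bench if more than half its length is past the edge
- cover_end_a (a point): middle of the cover's end face at its +x end, 90 mm from the centre, at half thickness
- cover_end_b (a point): middle of the cover's end face at its -x end, 90 mm from the centre, at half thickness
- bench_edge (a point): a point on the upper corner of the bench's left side edge; the edge is straight and runs along world x at this y (0.14); the bench surface (z = 0) is on the -y side, open air down to the floor on the +y side; the bench top is 30 mm thick
- trough: dark teal plastic tank with slides standing in it, loose, 0.9 kg; origin at the centre of its underside, x along it, z up. Foot 186 x 84 mm, tank 172 x 46 mm. At each end a ledge carries the cover, with stops 5 mm high across the end and 26 mm along both sides. Between stops: 190 x 70 mm; ends alike. Between the corners the sides have no stops: the cover overhangs there, free for fingers
- trough_seat (a point): centre of the trough's mouth at the height of the ledges, 92 mm above the trough's underside: where the cover's origin (centre of its underside) comes to lie when it is seated; axes as the trough
- timer: white bench timer with three buttons, 68 x 62 x 18 mm, origin at the centre of its underside; bystander at the right
- petri_0: petri dish, 58 mm diameter, 13 mm high, origin at the centre of its underside; bystander at the front right
- petri_1: petri dish, 58 mm diameter, 13 mm high, origin at the centre of its underside; bystander at the front right
- dropper_bottle: amber dropper bottle, 34 mm diameter, 107 mm high, origin at the centre of its underside; bystander at the back
- wash_bottle: white squeeze wash bottle with red cap and bent spout, 184 mm high, origin at its underside; bystander at the back
- specimen_pot_0: specimen pot with red lid, 50 mm diameter, 64 mm high, origin at the centre of its underside; bystander at the back left

How it is judged:
By the outcome, as a careful person would: the job done as asked, in the order asked, and still so for the second after the job is handed in, with the robot touching nothing.
It also fails if it takes over 64 s, if anything falls off the work surface, if the arm or the gripper's body presses on something with over 40 N, if the wrist force passes 120 N, or if a joint passes its speed limit or range.

ROBOT

A 6-joint arm with a two-finger parallel gripper is mounted at the origin on a cart in front of the work surface, level with it; the furniture and walls round the work are solid. World frame = base frame: x ahead of the robot, y to its left, z up, the work surface at z = 0. Lengths are in mm, angles in rad, forces in N, time in s.
With the tool pointing down it reaches from about 350 to 975 mm from the base axis. Payload 7.1 kg.
Tool frame: the origin (TCP) lies between the finger pads, 19 mm behind the fingertips; this is the grasp point; z points along the fingers, y is the line along which they close (so a half turn about z gives the same grasp; the last joint's range is limited). The gripper opens to 88 mm and grips with 3 to 60 N. Pads are 20 mm wide; open, the fingers measure 115 mm over their backs; the gripper's body (75 mm by 178 mm) begins 61 mm behind the grasp point.
Start: joints at [1.119, 0.423, 1.63, -0, 1.089, -0.019], TCP at [262.101, 567.369, 241.375] pointing down, gripper open.
Joint ranges: [-3, 3], [-0.9, 2.11], [0.09, 2.58], [-1.31, 4.45], [0.11, 2.69], [-2.54, 2.54]. Speed limits (rad/s): [2.39, 2.39, 3.01, 3.14, 3.14, 3.14].

INTERFACE

Orientations are given as a rotation vector (axis times angle).
In Python, from workcell import get_obs, vision, ctrl gives the robot as it stands.
- The arm moves only by the tool step_arm, never from a script. Its argument "plan" is a list of rows, each a list of 7 numbers: the opening, from -1 (shut) to 1 (fully open), then the shift along the tool's x, y, z as a fraction of full scale, then the turn, a rotation vector about the tool's x, y, z as a fraction of full scale. In form: [[fingers, dx, dy, dz, wx, wy, wz], ...]. A call has 1 to 20 rows; each row shifts and turns the commanded pose from where the row before left it, along the tool's axes as they then stand; what a row does not reach is not made up. Full scale, the value 1, is 50 mm for a shift and 0.12 rad for a turn. A row lasts 1/8 s, in which the tool goes at most 62.5 mm and 10.7 degrees, less where a joint would pass 70% of its speed; a pose out of reach is approached as far as the arm can. A call with a number of a shift or a turn outside -1 to 1 is refused whole. A call with a gripper value outside its range is refused whole. The fingers move at their own pace and stop on an object; the grip force is fixed at half the most. Time passes only in rows, so rows that do not move let the fingers close. It gives the time, the measured TCP pose, the force, the opening and the grip force at its end, in the units of the state.
- get_obs(): the state, without advancing time (a new reading comes with each control period).
- vision.get_image(name): name is "side" or "top" or "wrist"; returns a dict with "pixels" (384x512x3 uint8, red, green, blue), "depth" (384x512 float32, mm along the optical axis (not along the pixel's ray), 0 where there is no reading), "fx", "fy", "cx", "cy" (pixels), "T" (4x4, takes a point from camera to world coordinates); the wrist camera has in their place "T_tool_cam" (4x4, takes a point from camera to tool coordinates, whose origin is the TCP and whose axes are the flange's). Camera axes: x right, y down, z forward; pixel columns grow to the right and rows downward; lengths in mm; the calibration is good to about 2 mm. A picture is of the moment at which its call begins: read the wrist's pose just before it.
- ctrl.close_job(): hands the job in; it is judged then, once.
The state is a dict: "t": time; "qpos": joint angles; "qvel": joint speeds; "joint_torque": joint torques, N m; "ee_pos": TCP position; "orientation": TCP orientation; "ft_force": force on the tool from outside, world axes, zero at the start; "moment": the same for the moment, N m; "width": finger opening in mm; "grasp_force": force on a finger pad.
Only numpy, scipy, OpenCV 4.12 (cv2) and the standard library are available. Lean on these libraries where they do the work, as an engineer would, in place of code of your own. Each camera call takes 0.05 s, during which the arm holds its last target. There are 200 camera calls.

## Working session

There is one attempt and no reset: what is moved stays moved. The work goes in short steps, Python scripts to look and compute and a tool call to move; the robot and the scene stay as the last step left them, time stands still between calls to the robot, and variables do not carry over. Pictures are saved under pics/ and viewed, at most 13 in all, crops included, and the job is handed in when it is done.

Besides the shell and the picture viewer there is one more tool, called as name([rows], argument=value, ...), one row to a line, values as JSON. step_arm: Moves the arm, as the interface text tells. Its arguments: {"type":"object","properties":{"plan":{"type":"array","items":{"type":"array","items":{"type":"number","minimum":-1,"maximum":1}}}},"required":["plan"]}

```bash
mkdir -p pics; ls
cat > h.py <<'E'
import numpy as np, cv2
from scipy.spatial.transform import Rotation as R
from workcell import get_obs, vision, ctrl
def grab(n):
    o=get_obs(); im=vision.get_image(n)
    if n=="wrist":
        T=np.eye(4);T[:3,:3]=R.from_rotvec(o["orientation"]).as_matrix();T[:3,3]=o["ee_pos"]
        im["T"]=T@np.array(im["T_tool_cam"])
    im["T"]=np.array(im["T"]); return im
def save(im,f): cv2.imwrite("pics/"+f,im["pixels"][:,:,::-1])
def ray(im,u,v):
    d=np.array([(u-im["cx"])/im["fx"],(v-im["cy"])/im["fy"],1.]); return im["T"][:3,3],im["T"][:3,:3]@d
def onz(im,u,v,z):
    o,d=ray(im,u,v); return o+d*(z-o[2])/d[2]
def cloud(im):
    v,u=np.mgrid[:384,:512]; z=im["depth"]
    c=np.stack([(u-im["cx"])/im["fx"]*z,(v-im["cy"])/im["fy"]*z,z],-1)
    return c@im["T"][:3,:3].T+im["T"][:3,3]
E
python3 - <<'E'
from h import *
o=get_obs();print({k:np.round(v,3) for k,v in o.items()})
print(np.round(R.from_rotvec(o["orientation"]).as_matrix(),3))
ims=[grab(n) for n in("top","side","wrist")]
for n,i in zip("tsw",ims):print(n,np.round(i["T"],3).tolist(),i["fx"],i["cx"],i["cy"])
c=np.vstack([np.hstack([ims[0]["pixels"],ims[1]["pixels"]])])
save(ims[0],"top.png");save(ims[1],"side.png")
E
```

```text
pics
{'t': np.float64(0.0), 'qpos': array([ 1.119,  0.424,  1.631, -0.   ,  1.089, -0.019]), 'qvel': array([-0.   ,  0.001, -0.   ,  0.   , -0.   ,  0.   ]), 'joint_torque': array([-1.0000e-03, -5.4463e+01, -2.7366e+01,  6.4000e-02,  2.3000e-02,
       -0.0000e+00]), 'ee_pos': array([261.911, 566.888, 240.604]), 'orientation': array([-6.750e-01, -3.068e+00,  2.000e-03]), 'ft_force': array([-0.946,  0.825,  1.298]), 'moment': array([-0.014,  0.033,  0.02 ]), 'grasp_force': np.float64(0.0), 'width': np.float64(87.779)}
[[-0.908  0.419 -0.001]
 [ 0.419  0.908 -0.001]
 [-0.    -0.002 -1.   ]]
t [[0.012, -0.984, 0.178, 287.707], [-1.0, -0.015, -0.012, -210.717], [0.015, -0.178, -0.984, 1538.774], [0.0, 0.0, 0.0, 1.0]] 457.2867312527543 253.12409993596032 197.87506747239075
s [[0.952, -0.177, 0.25, 250.107], [-0.306, -0.601, 0.738, -1127.447], [0.02, -0.779, -0.627, 850.085], [0.0, 0.0, 0.0, 1.0]] 450.6649571323367 249.87220740549688 193.10880554077107
w [[0.421, 0.865, 0.275, 184.762], [0.907, -0.4, -0.129, 602.648], [-0.002, 0.304, -0.953, 383.935], [0.0, 0.0, 0.0, 1.0]] 275.9753476931753 256.35877567134065 194.6227967162904
```

View pics/top.png

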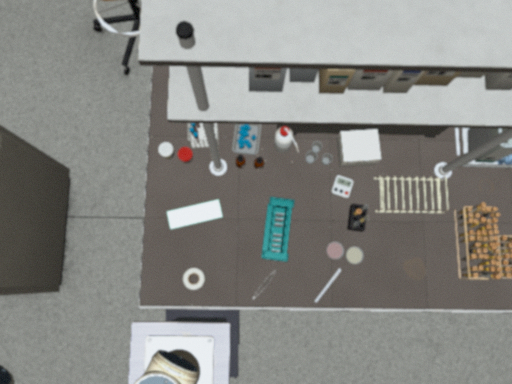

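View pics/side.png

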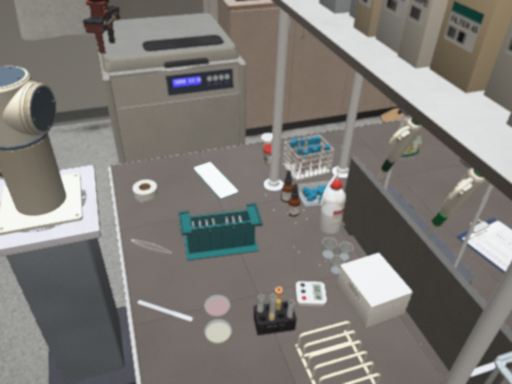

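The top view shows the cover at about (195,214), the trough at (278,229) and the left bench edge near u=145. In the side view the cover is at (215,180) and the trough at (220,232). Next I'll measure them coarsely.

Run:
```python
from h import *
def big(m,box):
    k=np.zeros_like(m);u0,u1,v0,v1=box;k[v0:v1,u0:u1]=m[v0:v1,u0:u1]
    c,_=cv2.findContours(k.astype(np.uint8),0,2);return max(c,key=cv2.contourArea)
for n,bc,bt in (("top",(155,232,190,240),(255,300,190,270)),("side",(185,245,155,205),(170,270,195,265))):
    im=grab(n);p=im["pixels"].astype(int)
    c=big((p.min(2)>150),bc);r=cv2.minAreaRect(c)
    P=np.array([onz(im,*q,3.) for q in cv2.boxPoints(r)]) if n=="top" else None
    cc=cv2.approxPolyDP(cv2.convexHull(c),3,True)[:,0]
    Q=np.array([onz(im,*q,3.) for q in cc]);print(n,"cover",np.round(Q[:,:2]).tolist())
    if P is not None: print(np.round(P[:,:2]).tolist(),P.mean(0)); 
    M=cv2.moments(c);g=onz(im,M["m10"]/M["m00"],M["m01"]/M["m00"],3.);print("centroid",g)
    C=cloud(im);m=np.zeros((384,512),np.uint8);cv2.drawContours(m,[c],-1,1,-1);print("depth z",np.median(C[m>0],0))
    hsv=cv2.cvtColor(im["pixels"],cv2.COLOR_RGB2HSV)
    t=big((hsv[...,1]>90)&(abs(hsv[...,0].astype(int)-90)<15),bt)
    m[:]=0;cv2.drawContours(m,[cv2.convexHull(t)],-1,1,-1);pt=C[m>0];pt=pt[im["depth"][m>0]>0]
    print("trough z pct",np.percentile(pt[:,2],[5,50,90,95,99]))
    top=pt[(pt[:,2]>85)]
    r=cv2.minAreaRect(top[:,:2].astype(np.float32));print("trough rect",r, np.round(cv2.boxPoints(r)).tolist())
    if n=="top":
        for v in(180,220,250):
            row=p[v].sum(1);print(v,row[138:152].tolist(),[np.round(onz(im,u,v,0.)[1]) for u in(142,145,148)])
```

```text
top cover [[556.0, -110.0], [498.0, -119.0], [458.0, 48.0], [516.0, 61.0]]
[[516.0, 66.0], [562.0, -112.0], [499.0, -128.0], [454.0, 49.0]] [507.95902672 -31.30601828   3.        ]
centroid [507.70094078 -30.88064804   3.        ]
depth z [507.42217744 -30.97370579   3.89968774]
trough z pct [  0.87659395  18.06298961  95.35576574  97.32450677 100.12519985]
trough rect ((452.8025817871094, -310.4923095703125), (78.82951354980469, 199.91444396972656), 83.53168487548828) [[349.0, -338.0], [548.0, -361.0], [557.0, -283.0], [358.0, -260.0]]
180 [432, 441, 433, 423, 429, 418, 434, 425, 399, 323, 291, 298, 300, 307] [np.float64(152.0), np.float64(142.0), np.float64(132.0)]
220 [427, 440, 433, 422, 375, 338, 312, 301, 294, 293, 286, 295, 289, 294] [np.float64(144.0), np.float64(134.0), np.float64(124.0)]
250 [410, 428, 443, 448, 410, 335, 283, 284, 284, 290, 287, 298, 288, 281] [np.float64(139.0), np.float64(129.0), np.float64(119.0)]
side cover [[456.0, 49.0], [515.0, 61.0], [554.0, -109.0], [494.0, -121.0]]
centroid [505.8534528  -34.82259276   3.        ]
depth z [505.90360407 -35.23836536   2.32158141]
trough z pct [-0.93375611 56.20503007 91.73229725 93.37521517 97.30543991]
trough rect ((448.3587951660156, -312.01666259765625), (82.37026977539062, 197.73464965820312), 83.66118621826172) [[346.0, -342.0], [542.0, -364.0], [551.0, -282.0], [355.0, -260.0]]
```

step_arm([
  [-1, -0.59, -0.55, 0, 0, 0, 0],
  [-1, -0.59, -0.55, 0, 0, 0, 0],
  [-1, -0.59, -0.55, 0, 0, 0, 0],
  [-1, -0.59, -0.55, 0, 0, 0, 0],
  [-1, -0.59, -0.55, 0, 0, 0, 0],
  [-1, -0.59, -0.55, 0, 0, 0, 0],
  [-1, -0.59, -0.55, 0, 0, 0, 0],
  [-1, -0.59, -0.55, 0, 0, 0, 0],
  [-1, -0.59, -0.55, 0, 0, 0, 0],
  [-1, -0.59, -0.55, 0, 0, 0, 0],
  [-1, -0.59, -0.55, 0, 0, 0, 0],
  [-1, -0.59, -0.55, 0, 0, 0, 0],
  [-1, -0.59, -0.55, 0, 0, 0, 0],
  [-1, -0.59, -0.55, 0, 0, 0, 0],
  [-1, -0.59, -0.55, 0, 0, 0, 0],
  [-1, -0.59, -0.55, 0, 0, 0, 0],
  [-1, 0, 0, 0, 0, 0, 0],
  [-1, 0, 0, 0, 0, 0, 0],
])

```text
t: 2.5
ee_pos: [505.6, -29.7, 241.2]
orientation: [-0.675, -3.067, -0.0]
ft_force: [0.3, 0.1, 1.2]
width: 0.4
grasp_force: 0.0
```

Run:
```python
from h import *
o=get_obs();print({k:np.round(v,3) for k,v in o.items()})
print(np.round(R.from_rotvec(o["orientation"]).as_matrix(),3))
im=grab("wrist");save(im,"w1.png")
p=im["pixels"].astype(int)
m=(p.min(2)>150).astype(np.uint8);c,_=cv2.findContours(m,0,2)
for k in sorted(c,key=cv2.contourArea)[-2:]:
    a=cv2.approxPolyDP(cv2.convexHull(k),4,True)[:,0];print(cv2.contourArea(k),a.tolist(),[np.round(onz(im,*q,3.)[:2]).tolist() for q in a])
C=cloud(im);print(C[192,256],C[250,256])
```

```text
{'t': np.float64(2.5), 'qpos': array([-0.082,  0.25 ,  1.888,  0.   ,  1.004, -1.22 ]), 'qvel': array([ 0.018, -0.007,  0.005, -0.001, -0.002, -0.002]), 'joint_torque': array([-8.2600e-01, -4.1578e+01, -2.5908e+01, -3.0000e-02,  4.1000e-02,
       -1.5000e-02]), 'ee_pos': array([505.571, -29.741, 241.159]), 'orientation': array([-0.675, -3.067, -0.   ]), 'ft_force': array([0.296, 0.067, 1.186]), 'moment': array([0.058, 0.004, 0.024]), 'grasp_force': np.float64(0.0), 'width': np.float64(0.419)}
[[-0.908  0.42  -0.001]
 [ 0.42   0.908  0.   ]
 [ 0.001 -0.    -1.   ]]
5539.0 [[293, 111], [319, 148], [220, 222], [194, 192]] [[453.0, 47.0], [514.0, 61.0], [554.0, -113.0], [497.0, -126.0]]
25890.5 [[332, 0], [410, 0], [511, 134], [511, 277], [455, 300], [430, 300]] [[357.0, 138.0], [396.0, 221.0], [605.0, 304.0], [836.0, 266.0], [842.0, 175.0], [824.0, 138.0]]
[534.24606578 -44.14963848   3.90598061] [495.69420545 -25.73379454 250.4256969 ]
```

View pics/w1.png

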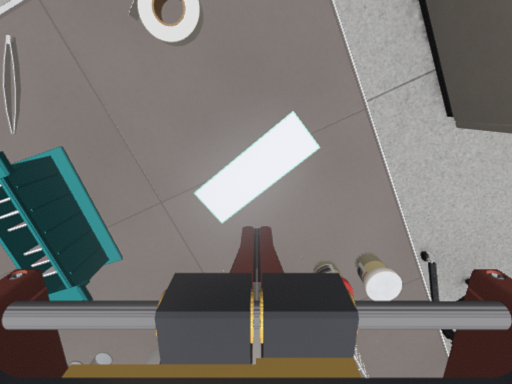

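The wrist view shows the cover at pixels (194,192)–(319,148), clear of everything, with a black machine beyond the bench edge at upper right. I'll check how high that machine is and work out the arm geometry before planning.

Run:
```python
from h import *
from scipy.optimize import least_squares
D=[(.4236,1.6308,np.hypot(261.911,566.888),240.6),(.25,1.888,np.hypot(505.571,29.741),241.16)]
def f(p):
    a,L1,L2,h=p
    return np.ravel([(a+L1*np.sin(q2)+L2*np.sin(q2+q3)-r, h+L1*np.cos(q2)+L2*np.cos(q2+q3)-z) for q2,q3,r,z in D])
s=least_squares(f,[0,450,450,100]);print(s.x,s.fun,np.linalg.cond(s.jac))
im=grab("top");C=cloud(im);ok=im["depth"]>0
for y0,y1 in((142,200),(200,250),(250,300),(300,350),(350,400),(400,500),(500,650)):
    for x0 in (200,350,500,650,800):
        k=ok&(C[...,1]>y0)&(C[...,1]<y1)&(C[...,0]>x0)&(C[...,0]<x0+150)
        print(y0,x0,k.sum(),np.round(C[k][:,2].max()) if k.any() else None,end=" | ")
    print()
for n in("top",):
    k=ok&(C[...,2]>8)&(C[...,1]<140)&(C[...,1]>-330)&(C[...,0]>200)&(C[...,0]<900)
    l,_,st,ce=cv2.connectedComponentsWithStats(k.astype(np.uint8))
    for i in range(1,l):
        if st[i,4]>15: q=C[_==i] if 0 else C[_==i];print(np.round(q.min(0)),np.round(q.max(0)),st[i,4])
```

```text
[-37.55999867 601.1741285  468.66141603 -89.52468485] [ 1.02318154e-12 -1.42108547e-13  1.19371180e-12 -1.70530257e-13] 51.77344256061785
142 200 0 None | 142 350 0 None | 142 500 0 None | 142 650 0 None | 142 800 0 None | 
200 200 0 None | 200 350 0 None | 200 500 0 None | 200 650 0 None | 200 800 0 None | 
250 200 0 None | 250 350 0 None | 250 500 0 None | 250 650 0 None | 250 800 0 None | 
300 200 0 None | 300 350 0 None | 300 500 0 None | 300 650 0 None | 300 800 6 -842.0 | 
350 200 0 None | 350 350 0 None | 350 500 0 None | 350 650 0 None | 350 800 96 -830.0 | 
400 200 0 None | 400 350 38 -821.0 | 400 500 244 -830.0 | 400 650 398 -829.0 | 400 800 511 -828.0 | 
500 200 372 -829.0 | 500 350 748 -828.0 | 500 500 825 -825.0 | 500 650 797 -824.0 | 500 800 765 -824.0 | 
[ 637. -330.    8.] [843.  75. 890.] 21182
[ 770. -237.    8.] [ 787. -220.   25.] 20
[692.  40.  10.] [741.  87.  72.] 206
[ 200. -122.    8.] [727. 139. 893.] 14333
[ 670. -201.   10.] [ 696. -170.  113.] 109
[ 666. -264.    8.] [ 693. -231.  110.] 104
[ 352. -330.    8.] [ 555. -262.  105.] 927
[261. -74.   9.] [326.  -7.  37.] 295
```

Run:
```python
from h import *
for n in("top","side","wrist"):
    im=grab(n);C=cloud(im);k=(im["depth"]>0)&(C[...,2]>-700)&(C[...,1]>170)&(C[...,2]<500)
    q=C[k];print(n,len(q),np.round(np.percentile(q,[0,1,5,50,95,100],axis=0)).tolist() if len(q) else"")
    if n=="top":print([(u,v,np.round(C[v,u])) for u,v in((30,200),(60,200),(60,160),(30,270))])
```

```text
top 9745 [[224.0, 332.0, -700.0], [232.0, 369.0, -695.0], [261.0, 504.0, -667.0], [568.0, 700.0, -377.0], [1498.0, 704.0, -144.0], [1683.0, 715.0, -72.0]]
[(30, 200, array([ 608.,  700., -362.])), (60, 200, array([ 660.,  697., -657.])), (60, 160, array([ 913.,  801., -861.])), (30, 270, array([ 320.,  705., -433.]))]
side 32689 [[-264.0, 487.0, -700.0], [-143.0, 690.0, -687.0], [-32.0, 696.0, -632.0], [518.0, 1414.0, -161.0], [1662.0, 2041.0, 105.0], [2207.0, 2079.0, 155.0]]
wrist 8041 [[371.0, 334.0, -700.0], [398.0, 369.0, -697.0], [430.0, 698.0, -684.0], [591.0, 700.0, -566.0], [816.0, 702.0, -463.0], [1673.0, 705.0, -432.0]]
```

step_arm([
  [-1, 0.12, 0.144, 0.82, 0, 0, 0],
  [-1, 0.12, 0.144, 0.82, 0, 0, 0],
  [-1, 0.12, 0.144, 0.82, 0, 0, 0],
  [-1, 0.12, 0.144, 0.82, 0, 0, 0],
  [-1, 0.12, 0.144, 0.82, 0, 0, 0],
  [-1, 0, 0, 0, 0, 0, 0],
  [-1, 0, 0, 0.12, 0, 0, 0],
  [-1, 0, 0, 0.08, 0, 0, 0],
  [-1, 0, 0, 0, 0, 0, 0],
])

```text
t: 3.88
ee_pos: [494.6, 15.0, 27.2]
orientation: [0.675, 3.067, 0.001]
ft_force: [-0.3, 0.3, -0.5]
width: 0.6
grasp_force: 0.0
```

Run:
```python
from h import *
o=get_obs();print(np.round(o["qpos"],4),o["ee_pos"],o["ft_force"])
```

```text
[ 0.0063  0.6013  2.0161 -0.      0.5226 -1.1313] [494.55021348  15.03354795  27.21701145] [-0.26558329  0.26517464 -0.51113013]
```

step_arm([
  [-1, 0, 0, 0.06, 0, 0, 0],
  [-1, 0, 0, 0.04, 0, 0, 0],
  [-1, 0, 0, 0, 0, 0, 0],
  [-1, 0, 0, 0, 0, 0, 0],
])

```text
t: 4.38
ee_pos: [494.2, 15.1, 22.0]
orientation: [0.674, 3.068, 0.0]
ft_force: [-1.6, -0.8, 9.2]
width: 0.3
grasp_force: 4.7
```

step_arm([
  [-1, -0.1, 0.075, 0, 0, 0, 0.48],
  [-1, -0.1, 0.075, 0, 0, 0, 0.48],
  [-1, -0.1, 0.075, 0, 0, 0, 0.48],
  [-1, -0.1, 0.075, 0, 0, 0, 0.48],
  [-1, -0.1, 0.075, 0, 0, 0, 0.48],
  [-1, -0.1, 0.075, 0, 0, 0, 0.48],
  [-1, -0.1, 0.075, 0, 0, 0, 0.48],
  [-1, -0.1, 0.075, 0, 0, 0, 0.48],
  [-1, -0.1, 0.075, 0, 0, 0, 0.48],
  [-1, -0.1, 0.075, 0, 0, 0, 0.48],
  [-1, 0, 0, 0, 0, 0, 0],
])

```text
t: 5.75
ee_pos: [554.9, 12.2, 22.1]
orientation: [-1.519, -2.749, 0.001]
ft_force: [-4.2, 0.2, 11.4]
width: 0.6
grasp_force: 5.7
```

```bash
cat >> h.py <<'E'
def cover(z=3.,n="top",box=None):
    im=grab(n);p=im["pixels"].astype(int);m=((p.min(2)>150)).astype(np.uint8)
    cs,_=cv2.findContours(m,0,2);out=[]
    for k in cs:
        if cv2.contourArea(k)<300: continue
        P=np.array([onz(im,*q,z)[:2] for q in k[:,0]],np.float32);r=cv2.minAreaRect(P)
        if 45<min(r[1])<85 and 150<max(r[1])<210: out.append((np.round(r[0],1),np.round(r[1],1),np.round(cv2.boxPoints(r)).tolist(),cv2.isContourConvex(k)))
    return out
E
python3 - <<'E'
from h import *
for n in("top","side","wrist"):print(n,cover(n=n))
print(get_obs()["ee_pos"],get_obs()["qpos"])
E
```

```text
top []
side [(array([536. , -31.7]), array([187.7,  65.9]), [[481.0, -115.0], [545.0, -131.0], [591.0, 51.0], [527.0, 67.0]], False)]
wrist []
[554.89153843  12.23602296  22.03708024] [ 5.92443000e-04  6.60685663e-01  1.88120209e+00  4.42506673e-05
  6.00918010e-01 -5.61312037e-01]
```

step_arm([
  [-1, 0, 0, -0.3, 0, 0, 0],
  [-1, 0, 0, 0, 0, 0, 0],
  [-1, -0.336, -0.46, 0, 0, 0, 0],
  [-1, -0.336, -0.46, 0, 0, 0, 0],
  [-1, 0, 0, 0, 0, 0, 0],
  [-1, 0, 0, 0.2, 0, 0, 0],
  [-1, 0, 0, 0.06, 0, 0, 0],
  [-1, 0, 0, 0.04, 0, 0, 0],
  [-1, 0, 0, 0, 0, 0, 0],
  [-1, 0, 0, 0, 0, 0, 0],
])

```text
t: 7.15
ee_pos: [534.4, -40.0, 22.0]
orientation: [-1.517, -2.751, 0.0]
ft_force: [-4.2, 0.3, 13.0]
width: 0.0
grasp_force: 6.4
```

Run:
```python
from h import *
for n in("side",):print(n,cover(n=n))
o=get_obs();print(o["ee_pos"],o["ft_force"],o["qpos"])
```

```text
side [(array([535.3, -34.5]), array([182.3,  65.9]), [[481.0, -115.0], [545.0, -131.0], [590.0, 46.0], [526.0, 62.0]], False)]
[534.45058347 -39.97097597  22.03751811] [-4.09548962 -0.64494401 13.19265598] [-9.68958479e-02  6.44556710e-01  1.92440842e+00  1.36687234e-04
  5.73063610e-01 -6.59887325e-01]
```

step_arm([
  [-1, 0.0855, 0.131, 0, 0, 0, 0],
  [-1, 0.0855, 0.131, 0, 0, 0, 0],
  [-1, 0.0855, 0.131, 0, 0, 0, 0],
  [-1, 0.0855, 0.131, 0, 0, 0, 0],
  [-1, 0.0855, 0.131, 0, 0, 0, 0],
  [-1, 0.0855, 0.131, 0, 0, 0, 0],
  [-1, 0.0855, 0.131, 0, 0, 0, 0],
  [-1, 0.0855, 0.131, 0, 0, 0, 0],
  [-1, 0.0855, 0.131, 0, 0, 0, 0],
  [-1, 0.0855, 0.131, 0, 0, 0, 0],
  [-1, 0.0855, 0.131, 0, 0, 0, 0],
  [-1, 0.0855, 0.131, 0, 0, 0, 0],
  [-1, 0.0855, 0.131, 0, 0, 0, 0],
  [-1, 0.0855, 0.131, 0, 0, 0, 0],
  [-1, 0.0855, 0.131, 0, 0, 0, 0],
  [-1, 0.0855, 0.131, 0, 0, 0, 0],
  [-1, 0.0855, 0.131, 0, 0, 0, 0],
  [-1, 0.0855, 0.131, 0, 0, 0, 0],
  [-1, 0.0855, 0.131, 0, 0, 0, 0],
  [-1, 0, 0, 0, 0, 0, 0],
])

```text
t: 9.7
ee_pos: [597.2, 95.3, 22.1]
orientation: [1.516, 2.75, 0.001]
ft_force: [-1.3, -0.9, 8.7]
width: 0.8
grasp_force: 4.2
```

Run:
```python
from h import *
for n in("side",):print(n,cover(n=n))
o=get_obs();print(o["ee_pos"],o["ft_force"],o["qpos"])
```

```text
side [(array([598.3, 102.1]), array([183. ,  66.9]), [[542.0, 22.0], [607.0, 5.0], [654.0, 182.0], [590.0, 199.0]], False)]
[597.22469169  95.32959681  22.06203634] [-0.28217851 -0.1454597   8.03562859] [ 1.38596008e-01  7.04170073e-01  1.76891746e+00  4.03178457e-05
  6.67176475e-01 -4.24480411e-01]
```

step_arm([
  [-1, 0.068, 0.043, 0, 0, 0, 0],
  [-1, 0.068, 0.043, 0, 0, 0, 0],
  [-1, 0, 0, 0, 0, 0, 0],
  [-1, 0, 0, -0.6, 0, 0, 0],
  [-1, 0, 0, -0.8, 0, 0, 0],
  [-1, 0, 0, -0.8, 0, 0, 0],
  [-1, 0, 0, -0.8, 0, 0, 0],
  [-1, 0, 0, -0.8, 0, 0, 0],
  [-1, 0, 0, 0, 0, 0, 0],
  [-1, 0, 0, 0, 0, 0, 0],
])

```text
t: 11.0
ee_pos: [595.9, 102.8, 210.5]
orientation: [-1.517, -2.75, 0.001]
ft_force: [-0.3, -0.1, -0.2]
width: 0.5
grasp_force: 0.0
```

Run:
```python
from h import *
for n in("side","wrist","top"):print(n,cover(n=n))
o=get_obs();print(o["ee_pos"],o["ft_force"],o["qpos"].tolist())
save(grab("wrist"),"w2.png")
```

```text
side [(array([597.2, 109.4]), array([185.9,  68.1]), [[542.0, 27.0], [608.0, 11.0], [652.0, 192.0], [586.0, 208.0]], False)]
wrist []
top []
[595.60743409 102.44696109 209.66224257] [ 0.60863522  0.47218966 -0.31729601] [0.15064448748551582, 0.4314183603661801, 1.6995556015184758, 2.87147166831231e-06, 1.0135012124135216, -0.4115981173968908]
```

View pics/w2.png

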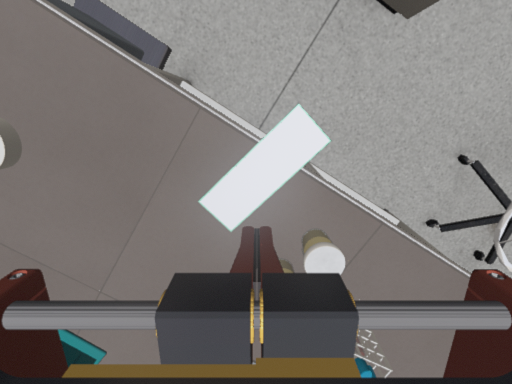

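The wrist view shows the cover at pixels (200,203)–(330,138), with its end past the edge strip that runs from (183,85) to (398,222). Next I'll fix its pose and plan the grip with an arm model fitted to the readings.

```bash
cat > kin.py <<'E'
import numpy as np
from scipy.optimize import least_squares
from scipy.spatial.transform import Rotation as R
D=[([1.119,.4236,1.6308,0,1.089,-.019],(261.911,566.888,240.6)),([-.082,.25,1.888,0,1.004,-1.22],(505.57,-29.74,241.16)),
([.0063,.6013,2.0161,0,.5226,-1.1313],(494.55,15.03,27.22)),([0.0006,.66069,1.8812,0,.60092,-.5613],(554.89,12.24,22.04)),
([-.0969,.64456,1.92441,0,.57306,-.65989],(534.45,-39.97,22.04)),([.1386,.70417,1.76892,0,.66718,-.42448],(597.22,95.33,22.06)),
([.15064,.43142,1.69956,0,1.0135,-.4116],(595.61,102.45,209.66))]
def rot(q): return R.from_euler("ZYZYZ",[q[0],q[1]+q[2],q[3],q[4],q[5]+np.pi/2])
d=220.
def fit():
    def f(p):
        a,L1,L2,h=p
        return np.ravel([(a+L1*np.sin(q[1])+L2*np.sin(q[1]+q[2])-np.hypot(*t[:2]),h+L1*np.cos(q[1])+L2*np.cos(q[1]+q[2])-t[2]) for q,t in D])
    return least_squares(f,[0,600,470,-90])
S=fit();P=S.x
def fk(q,d=d):
    a,L1,L2,h=P;Rm=rot(q);r=a+L1*np.sin(q[1])+L2*np.sin(q[1]+q[2]);z=h+d+L1*np.cos(q[1])+L2*np.cos(q[1]+q[2])
    w=np.array([r*np.cos(q[0]),r*np.sin(q[0]),z]);return w+d*Rm.as_matrix()[:,2],Rm,w
LO=np.array([-3,-.9,.09,-1.31,.11,-2.54]);HI=np.array([3,2.11,2.58,4.45,2.69,2.54])
def ik(p,Rt,q0):
    def f(q):
        t,Rm,_=fk(q);return np.r_[(t-p)/100,(Rm.inv()*Rt).as_rotvec()]
    s=least_squares(f,np.clip(q0,LO+.01,HI-.01),bounds=(LO,HI));return s.x,s.cost
def tool(az,ysign=1):
    z=np.array([np.cos(az),np.sin(az),0]);y=np.array([0,0,ysign*1.]);return R.from_matrix(np.stack([np.cross(y,z),y,z],1))
E
python3 - <<'E'
from h import *
import kin
print(kin.P,np.round(kin.S.fun,1))
print([np.round((kin.rot(q).inv()*R.from_rotvec(v)).magnitude(),3) for q,v in((kin.D[0][0],[-.675,-3.068,.002]),(kin.D[-1][0],[-1.517,-2.75,.001]))])
im=grab("wrist")
m=(im["pixels"].min(2)>150).astype(np.uint8)
# corners by fitted quad
print([np.round(onz(im,*q,3.),0)[:2].tolist() for q in((298,104),(330,138),(231,231),(200,203))])
print("edge",[np.round(onz(im,*q,0.),0)[:2].tolist() for q in((183,85),(265,138),(320,172),(398,222))])
for az in np.radians([-14.,-20.]):
  for ys in(1,-1):
    for q4 in(2.,-1.2,4.):
      for nm,p,a in(("pick",(555-12*np.cos(az),168-12*np.sin(az),2),az),("place",(505,-265,95),np.radians(-96.6))):
        best=min((kin.ik(np.array(p),kin.tool(a,ys),[.4,.8,2.1,q4,1.5,q6]) for q6 in(-2,-1,0,1,2)),key=lambda s:s[1])
        print(round(np.degrees(az)),ys,q4,nm,np.round(best[0],2),"%.4f"%best[1],np.round(kin.fk(best[0])[2]))
E
```

```text
[  4.18549382 468.06279252 469.82143232  38.80575404] [-11.9   6.4   9.8  -1.3   9.3  -9.2   1.6  -1.5   4.   -4.   -6.4   4.8
  -6.4   4.7]Traceback (most recent call last):
  File "<stdin>", line 4, in <module>
  File "kin.py", line 8, in rot
    def rot(q): return R.from_euler("ZYZYZ",[q[0],q[1]+q[2],q[3],q[4],q[5]+np.pi/2])
                       ~~~~~~~~~~~~^^^^^^^^^^^^^^^^^^^^^^^^^^^^^^^^^^^^^^^^^^^^^^^^^
  File "scipy/spatial/transform/_rotation.pyx", line 1413, in scipy.spatial.transform._rotation.Rotation.from_euler
ValueError: Expected axis specification to be a non-empty string of upto 3 characters, got ZYZYZ
```

```bash
python3 - <<'E'
s=open('kin.py').read()
s=s.replace('R.from_euler("ZYZYZ",[q[0],q[1]+q[2],q[3],q[4],q[5]+np.pi/2])','R.from_euler("ZYZ",[q[0],q[1]+q[2],q[3]])*R.from_euler("YZ",[q[4],q[5]+np.pi/2])')
s=s.replace("a,L1,L2,h=p","a,L1,L2,h,e=p").replace("a,L1,L2,h=P","a,L1,L2,h,e=P").replace("[0,600,470,-90]","[0,500,470,0,0]")
s=s.replace("+L2*np.sin(q[1]+q[2])","+L2*np.sin(q[1]+q[2])+e*np.cos(q[1]+q[2])").replace("+L2*np.cos(q[1]+q[2])","+L2*np.cos(q[1]+q[2])-e*np.sin(q[1]+q[2])")
open('kin.py','w').write(s)
E
cat > plan.py <<'E'
from h import *
import kin
print(kin.P,np.round(kin.S.fun,1))
print([np.round((kin.rot(q).inv()*R.from_rotvec(v)).magnitude(),3) for q,v in((kin.D[0][0],[-.675,-3.068,.002]),(kin.D[-1][0],[-1.517,-2.75,.001]))])
im=grab("wrist")
print([np.round(onz(im,*q,3.),0)[:2].tolist() for q in((298,104),(330,138),(231,231),(200,203))])
print("edge",[np.round(onz(im,*q,0.),0)[:2].tolist() for q in((183,85),(265,138),(320,172),(398,222))])
for az in np.radians([-14.]):
  for ys in(1,-1):
    for q4 in(2.,4.):
      for nm,p,a in(("pick",(570-12*np.cos(az),168-12*np.sin(az),2),az),("place",(505,-265,95),np.radians(-96.6))):
        best=min((kin.ik(np.array(p),kin.tool(a,ys),[.4,.8,2.1,q4,1.5,q6]) for q6 in(-2,-1,0,1,2)),key=lambda s:s[1])
        print(round(np.degrees(az)),ys,q4,nm,np.round(best[0],2),"%.4f"%best[1],np.round(kin.fk(best[0])[2]))
E
python3 plan.py
```

```text
[7.70145028e-02 5.62939133e+02 4.83872550e+02 2.02053114e+01
 7.65330297e+01] [-0.2  0.  -0.1 -0.  -0.3 -0.   0.4  0.   0.2  0.  -0.4  0.   0.4 -0. ]
[np.float64(0.001), np.float64(0.002)]
[[590.0, 203.0], [647.0, 191.0], [607.0, 15.0], [551.0, 29.0]]
edge [[462.0, 148.0], [579.0, 147.0], [663.0, 149.0], [796.0, 149.0]]
-14 1 2.0 pick [ 0.56  1.17  2.07  3.89  1.71 -2.54] 0.1508 [335. 208. -15.]
-14 1 2.0 place [-0.1   0.89  1.8  -1.31  1.55  2.54] 0.0420 [577. -56. 127.]
-14 1 4.0 pick [ 0.56  1.17  2.07  3.89  1.71 -2.54] 0.1508 [335. 208. -15.]
-14 1 4.0 place [-0.12  0.91  2.    4.45  1.53  2.54] 0.1120 [478. -56.  95.]
-14 -1 2.0 pick [0.58 1.13 2.06 3.96 1.6  0.03] 0.0000 [345. 224.   2.]
-14 -1 2.0 place [-0.09  0.91  1.8  -1.31  1.58 -0.44] 0.0299 [577. -54. 117.]
-14 -1 4.0 pick [0.58 1.13 2.06 3.96 1.6  0.03] 0.0000 [345. 224.   2.]
-14 -1 4.0 place [-0.11  0.94  2.    4.45  1.57 -0.2 ] 0.0368 [472. -53.  83.]
```

step_arm([
  [-1, -0.153, -0.148, 0.8, 0, 0, 0],
  [-1, -0.153, -0.148, 0.8, 0, 0, 0],
  [-1, -0.153, -0.148, 0.8, 0, 0, 0],
  [-1, -0.153, -0.148, 0.8, 0, 0, 0],
  [-1, 0, 0, 0.3, 0, 0, 0],
  [-1, 0, 0, 0.1, 0, 0, 0],
  [-1, 0, 0, 0.1, 0, 0, 0],
  [-1, 0, 0, 0.06, 0, 0, 0],
  [-1, 0, 0, 0.04, 0, 0, 0],
  [-1, 0, 0, 0, 0, 0, 0],
])

```text
t: 12.5
ee_pos: [588.3, 61.0, 22.1]
orientation: [1.518, 2.749, 0.001]
ft_force: [-0.7, 0.8, 3.4]
width: 0.6
grasp_force: 1.7
```

step_arm([
  [-1, 0, 0, 0.014, 0, 0, 0],
  [-1, 0, 0, 0, 0, 0, 0],
  [-1, 0.061, -0.06, 0, 0, 0, 0.395],
  [-1, 0.061, -0.06, 0, 0, 0, 0.395],
  [-1, 0.061, -0.06, 0, 0, 0, 0.395],
  [-1, 0.061, -0.06, 0, 0, 0, 0.395],
  [-1, 0.061, -0.06, 0, 0, 0, 0.395],
  [-1, 0.061, -0.06, 0, 0, 0, 0.395],
  [-1, 0.061, -0.06, 0, 0, 0, 0.395],
  [-1, 0.061, -0.06, 0, 0, 0, 0.395],
  [-1, 0, 0, 0, 0, 0, 0],
])

```text
t: 13.88
ee_pos: [558.4, 74.1, 22.1]
orientation: [2.008, 2.412, 0.005]
ft_force: [1.3, 0.6, 7.2]
width: 0.6
grasp_force: 3.6
```

Run:
```python
from h import *
print(cover(n="side"));o=get_obs();print(o["ee_pos"],o["ft_force"])
```

```text
[(array([583.1, 117.4]), array([187.7,  67.5]), [[505.0, 55.0], [562.0, 20.0], [661.0, 179.0], [604.0, 215.0]], False)]
[558.40611325  74.11472817  22.09483263] [1.14967946 0.31333094 7.18884675]
```

step_arm([
  [-1, 0, 0, -0.4, 0, 0, 0],
  [-1, 0, 0, -0.8, 0, 0, 0],
  [-1, 0, 0, -0.8, 0, 0, 0],
  [-1, 0, 0, -0.8, 0, 0, 0],
  [-1, 0, 0, -0.8, 0, 0, 0],
  [-1, 0.3, 0.2, 0, 0, 0, 0],
  [-1, 0.3, 0.2, 0, 0, 0, 0],
  [-1, 0, 0, 0, 0, 0, 0],
  [-1, 0, 0, 0, 0, 0, 0],
])

```text
t: 15.05
ee_pos: [569.7, 107.1, 199.3]
orientation: [-2.007, -2.414, 0.004]
ft_force: [-0.6, 1.5, -0.2]
width: 0.7
grasp_force: 0.0
```

```bash
cat >> h.py <<'E'
def quad(n,z,thr,lo=(0,0),hi=(512,384),lim=((150,210),(45,85))):
    im=grab(n);m=(im["pixels"].min(2)>thr).astype(np.uint8);cs,_=cv2.findContours(m,0,1)
    for k in cs:
        if cv2.contourArea(k)<500: continue
        P=np.array([onz(im,*q,z)[:2] for q in k[:,0]],np.float32);r=cv2.minAreaRect(P)
        if lim[1][0]<min(r[1])<lim[1][1] and lim[0][0]<max(r[1])<lim[0][1]:
            B=cv2.boxPoints(r);i=np.argmax([np.linalg.norm(B[j]-B[(j+1)%4]) for j in range(2)]);e=B[(i+1)%4]-B[i];e*=np.sign(e[1])
            print(n,thr,"c",np.round(r[0],1),"size",np.round(r[1],1),"axis deg",round(np.degrees(np.arctan2(e[1],e[0])),1))
    return im
E
python3 - <<'E'
from h import *
for t in(190,205,220,235):
    im=quad("wrist",3.,t)
quad("side",3.,150);quad("top",3.,150)
p=im["pixels"];print(get_obs()["ee_pos"])
E
```

```text
wrist 205 c [584.1 115.7] size [176.6  59.1] axis deg 57.9
wrist 220 c [584.2 115.8] size [175.4  57.6] axis deg 57.8
side 150 c [583.5 118.1] size [189.3  67.5] axis deg 58.1
[570.43511583 106.75813081 200.45196412]
```

step_arm([
  [-1, -0.78, -0.386, -0.2, 0, 0, 0],
  [-1, -0.78, -0.386, -0.2, 0, 0, 0],
  [-1, -0.78, -0.386, -0.2, 0, 0, 0],
  [-1, -0.78, -0.386, -0.2, 0, 0, 0],
  [-1, -0.78, -0.386, -0.2, 0, 0, 0],
  [-1, -0.78, -0.386, -0.2, 0, 0, 0],
  [-1, -0.78, -0.386, -0.2, 0, 0, 0],
  [-1, -0.78, -0.386, -0.2, 0, 0, 0],
  [-1, -0.78, -0.386, -0.2, 0, 0, 0],
  [-1, -0.78, -0.386, -0.2, 0, 0, 0],
  [-1, 0, 0, 0, 0, 0, 0],
  [-1, 0, 0, 0, 0, 0, 0],
])

```text
t: 16.85
ee_pos: [451.4, -311.1, 300.3]
orientation: [-2.01, -2.413, -0.0]
ft_force: [0.3, -0.1, -0.2]
width: 0.6
grasp_force: 0.0
```

Run:
```python
from h import *
print(get_obs()["ee_pos"])
im=grab("wrist");a=im["pixels"][60:300,100:440][:,:,::-1];cv2.imwrite("pics/w3.png",cv2.resize(a,None,fx=2,fy=2,interpolation=cv2.INTER_CUBIC))
np.save("w3T.npy",im["T"]);C=cloud(im);np.save("w3C.npy",C);cv2.imwrite("w3raw.png",im["pixels"][:,:,::-1])
```

```text
[ 451.38526424 -311.1285196   300.34795409]
```

View pics/w3.png

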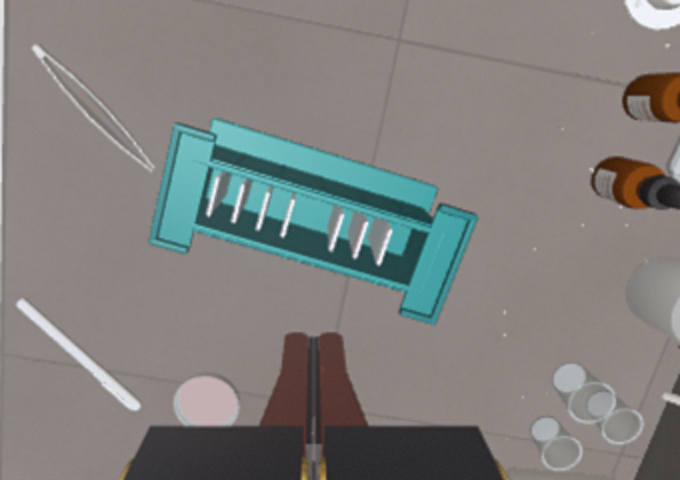

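The wrist view shows the trough's two end ledges at crop corners (178,122), (150,246), (478,216) and (437,323). Its long sides are open, and a tank wall runs between the ledges. I'll locate these corners.

Run:
```python
from h import *
im=grab("wrist");C=cloud(im)
for z in(92.,97.):
    P=np.array([onz(im,100+x/2,60+y/2,z)[:2] for x,y in((178,122),(150,246),(437,323),(478,216))])
    e=(P[2]+P[3]-P[0]-P[1])/2;print(z,np.round(P).tolist(),P.mean(0),np.linalg.norm(e),np.degrees(np.arctan2(e[1],e[0])),np.linalg.norm(P[0]-P[1]),np.linalg.norm(P[2]-P[3]))
    In=np.array([onz(im,100+x/2,60+y/2,z)[:2] for x,y in((215,130),(187,252),(401,312),(442,205))]);print("ledge inner",np.round(In).tolist())
hsv=cv2.cvtColor(im["pixels"],cv2.COLOR_RGB2HSV);teal=(hsv[...,1]>90)&(abs(hsv[...,0].astype(int)-90)<15)
k=teal&(C[...,2]>88)&(C[...,2]<104)&(im["depth"]>0);k[:60]=0
q=C[k];r=cv2.minAreaRect(q[:,:2].astype(np.float32));print("depth",r,np.percentile(q[:,2],[10,50,90]))
for nm in("top","side"):
    i2=grab(nm);C2=cloud(i2);h2=cv2.cvtColor(i2["pixels"],cv2.COLOR_RGB2HSV);t2=(h2[...,1]>90)&(abs(h2[...,0].astype(int)-90)<15)&(C2[...,1]<-240)&(C2[...,1]>-380)&(C2[...,0]<580)&(C2[...,0]>330)
    z=C2[t2][:,2];hh,b=np.histogram(z[z>70],np.arange(70,110,3));print(nm,dict(zip(b.tolist(),hh.tolist())))
```

```text
92.0 [[356.0, -259.0], [347.0, -342.0], [547.0, -361.0], [554.0, -283.0]] [ 451.00214455 -311.17651648] 199.9318731176148 -6.139447997133697 82.79789843772495 78.14874012452047
ledge inner [[379.0, -260.0], [371.0, -341.0], [520.0, -357.0], [529.0, -280.0]]
97.0 [[358.0, -259.0], [348.0, -340.0], [545.0, -359.0], [552.0, -282.0]] [ 450.77917924 -309.99289292] 197.08883357808264 -6.139447997133715 81.62050888308333 77.03746179418678
ledge inner [[380.0, -260.0], [372.0, -340.0], [519.0, -355.0], [528.0, -279.0]]
depth ((525.6356811523438, -293.1293029785156), (369.0769958496094, 138.7235107421875), 12.758148193359375) [90.70418591 92.01954278 96.74943794]
top {70: 0, 73: 0, 76: 0, 79: 0, 82: 2, 85: 7, 88: 12, 91: 11, 94: 4, 97: 4, 100: 1, 103: 0, 106: 0}
side {70: 80, 73: 71, 76: 81, 79: 89, 82: 71, 85: 89, 88: 249, 91: 309, 94: 95, 97: 35, 100: 0, 103: 0, 106: 0}
```

```bash
cat > pp.py <<'E'
from h import *
import kin
def rows(path,n0=None):  # path: list of (pos,Rot)
    out=[]
    for (p,A),(p2,B) in zip(path[:-1],path[1:]):
        out.append(np.r_[A.inv().apply(p2-p)/50,(A.inv()*B).as_rotvec()/.12])
    return out
def jpath(qa,qb,n): return [np.array(qa)+(np.array(qb)-qa)*i/n for i in range(n+1)]
def low(q):
    t,Rm,w=kin.fk(q);M=Rm.as_matrix()
    pts=[t+19*M[:,2]]+[t-b*M[:,2]+sx*37.5*M[:,0]+sy*89*M[:,1] for b in(61,150) for sx in(-1,1) for sy in(-1,1)]+[w]
    return np.array(pts)
m=np.radians(21);S0=52.;N0=26.1
def tcp(c,phi,z,back=0):
    a=np.array([np.cos(phi),np.sin(phi)]);n=np.array([-a[1],a[0]]);az=phi-np.pi/2+m
    g=np.array(c)+S0*a+N0*n-(19+back)*np.array([np.cos(az),np.sin(az)]);return np.r_[g,z],kin.tool(az,-1)
pick=lambda z,b:tcp((584,117),np.radians(58),z,b)
place=lambda z,b:tcp((451,-311),np.radians(-6.4),z,b)
E
python3 - <<'E'
from pp import *
q0=get_obs()["qpos"]
g=[.58,1.1,2.05,3.95,1.6,0]
for nm,(p,A) in(("grip",pick(2.5,0)),("stand",pick(2.5,60)),("high",pick(150,60)),("lift",pick(150,0)),("place",place(94,0)),("abv",place(140,0)),("plback",place(94,50))):
    q,c=kin.ik(p,A,g);print(nm,np.round(p),np.round(q,2),"%.5f"%c,"w",np.round(kin.fk(q)[2]));
    if nm=="high":qH=q
qL,c=kin.ik(np.array([400.,230,330]),kin.rot(q0),[.5,.2,1.7,0,1.1,0]);print("L",np.round(qL,2),c)
qL[3]=0
J=jpath(qL,qH,34)
for q in J[::3]:
    t,Rm,w=kin.fk(q);l=low(q);print(np.round(q[3],2),np.round(t),"dir",np.round(Rm.as_matrix()[:,2],2),"low",np.round(l[l[:,2].argmin()]),"miny",np.round(l[:,1].min()))
rr=np.array(rows([kin.fk(q)[:2] for q in J]));print(np.abs(rr).max(0))
E
```

```text
grip [571. 179.   2.] [0.56 1.12 2.05 3.89 1.59 0.02] 0.00000 w [355. 221.   3.]
stand [512. 190.   2.] [0.66 1.14 2.12 4.   1.65 0.1 ] 0.00000 w [296. 232.   3.]
high [512. 190. 150.] [ 0.66  0.78  2.25  4.    1.5  -0.09] 0.00000 w [296. 232. 150.]
lift [571. 179. 150.] [ 0.56  0.78  2.16  3.9   1.43 -0.14] 0.00000 w [355. 221. 150.]
place [ 501. -272.   94.] [-0.13  0.91  2.06  4.33  1.51 -0.15] 0.00000 w [445. -60.  94.]
abv [ 501. -272.  140.] [-0.13  0.81  2.09  4.33  1.48 -0.22] 0.00000 w [445. -60. 140.]
plback [ 488. -224.   94.] [-0.03  0.91  2.1   4.43  1.53 -0.12] 0.00000 w [433. -11.  94.]
L [0.52 0.07 1.88 0.   1.19 0.34] 3.7475354645261546e-24
0.0 [400. 230. 330.] dir [-0. -0. -1.] low [400. 230. 311.] miny 177.0
0.35 [351. 290. 301.] dir [-0.25  0.23 -0.94] low [346. 295. 283.] miny 209.0
0.71 [314. 349. 294.] dir [-0.42  0.46 -0.78] low [306. 358. 279.] miny 240.0
1.06 [297. 402. 304.] dir [-0.49  0.68 -0.55] low [383. 339. 261.] miny 254.0
1.41 [304. 445. 319.] dir [-0.44  0.85 -0.3 ] low [365. 380. 248.] miny 258.0
1.77 [333. 471. 332.] dir [-0.27  0.96 -0.06] low [365. 411. 241.] miny 260.0
2.12 [378. 479. 335.] dir [-0.02  0.99  0.12] low [382. 341. 221.] miny 260.0
2.47 [431. 465. 322.] dir [0.28 0.94 0.22] low [382. 349. 196.] miny 259.0
2.82 [481. 428. 294.] dir [0.57 0.79 0.24] low [385. 345. 169.] miny 255.0
3.18 [517. 372. 254.] dir [0.81 0.55 0.2 ] low [431. 269. 137.] miny 247.0
3.53 [533. 299. 208.] dir [0.96 0.25 0.11] low [407. 232. 100.] miny 218.0
3.88 [522. 218. 163.] dir [ 1.   -0.08  0.02] low [372. 194.  70.] miny 183.0
[0.57479052 0.26707782 0.25317085 0.6157357  0.94565165 0.40115912]
```

step_arm([
  [-0.3, 0.77, 0.07, -0.04, 0, 0, 0],
  [-0.3, 0.77, 0.07, -0.04, 0, 0, 0],
  [-0.3, 0.77, 0.07, -0.04, 0, 0, 0],
  [-0.3, 0.77, 0.07, -0.04, 0, 0, 0],
  [-0.3, 0.77, 0.07, -0.04, 0, 0, 0],
  [-0.3, 0.77, 0.07, -0.04, 0, 0, 0],
  [-0.3, 0.77, 0.07, -0.04, 0, 0, 0],
  [-0.3, 0.77, 0.07, -0.04, 0, 0, 0],
  [-0.3, 0.77, 0.07, -0.04, 0, 0, 0],
  [-0.3, 0.77, 0.07, -0.04, 0, 0, 0],
  [-0.3, 0.77, 0.07, -0.04, 0, 0, 0],
  [-0.3, 0.77, 0.07, -0.04, 0, 0, 0],
  [-0.3, 0.77, 0.07, -0.04, 0, 0, 0],
  [-0.3, 0.77, 0.07, -0.04, 0, 0, 0],
  [-0.3, 0, 0, 0, 0, 0, 0],
])

```text
t: 18.92
ee_pos: [401.2, 229.6, 328.7]
orientation: [-2.004, -2.419, -0.0]
ft_force: [0.8, -0.2, -0.4]
width: 30.4
grasp_force: 0.0
```

Run:
```python
from pp import *
o=get_obs();q0=o["qpos"];print(np.round(q0,3),o["ee_pos"],o["width"])
qH,_=kin.ik(*pick(150,60),[.58,1.1,2.05,3.95,1.6,0])
J=jpath(q0,qH,34)
for r in rows([kin.fk(q)[:2] for q in J]): print("[-0.3, "+", ".join("%.2f"%v for v in r)+"],")
```

```text
[0.494 0.075 1.882 0.    1.185 0.307] [401.21284517 229.64579044 328.65864254] 30.42537381425632
[-0.3, 0.47, -0.25, 0.25, 0.59, 0.76, 0.24],
[-0.3, 0.44, -0.24, 0.25, 0.58, 0.76, 0.26],
[-0.3, 0.42, -0.22, 0.25, 0.57, 0.76, 0.28],
[-0.3, 0.39, -0.20, 0.25, 0.55, 0.76, 0.30],
[-0.3, 0.37, -0.18, 0.24, 0.53, 0.76, 0.32],
[-0.3, 0.35, -0.15, 0.23, 0.51, 0.76, 0.34],
[-0.3, 0.33, -0.13, 0.22, 0.48, 0.77, 0.36],
[-0.3, 0.31, -0.10, 0.20, 0.45, 0.77, 0.37],
[-0.3, 0.30, -0.08, 0.18, 0.42, 0.78, 0.39],
[-0.3, 0.28, -0.05, 0.16, 0.38, 0.79, 0.40],
[-0.3, 0.27, -0.02, 0.14, 0.34, 0.80, 0.40],
[-0.3, 0.27, 0.01, 0.12, 0.31, 0.80, 0.41],
[-0.3, 0.26, 0.03, 0.10, 0.27, 0.81, 0.41],
[-0.3, 0.26, 0.06, 0.07, 0.23, 0.82, 0.40],
[-0.3, 0.26, 0.09, 0.05, 0.19, 0.84, 0.40],
[-0.3, 0.26, 0.11, 0.02, 0.15, 0.85, 0.39],
[-0.3, 0.27, 0.13, -0.00, 0.10, 0.86, 0.37],
[-0.3, 0.28, 0.16, -0.03, 0.07, 0.87, 0.35],
[-0.3, 0.29, 0.18, -0.05, 0.03, 0.88, 0.33],
[-0.3, 0.30, 0.19, -0.07, -0.01, 0.89, 0.31],
[-0.3, 0.32, 0.21, -0.09, -0.04, 0.89, 0.28],
[-0.3, 0.33, 0.23, -0.11, -0.07, 0.90, 0.25],
[-0.3, 0.35, 0.24, -0.13, -0.10, 0.91, 0.21],
[-0.3, 0.37, 0.25, -0.15, -0.13, 0.91, 0.18],
[-0.3, 0.39, 0.26, -0.16, -0.15, 0.92, 0.14],
[-0.3, 0.41, 0.26, -0.17, -0.17, 0.92, 0.10],
[-0.3, 0.43, 0.27, -0.18, -0.19, 0.93, 0.06],
[-0.3, 0.45, 0.27, -0.18, -0.20, 0.93, 0.02],
[-0.3, 0.48, 0.27, -0.19, -0.20, 0.93, -0.02],
[-0.3, 0.50, 0.27, -0.19, -0.21, 0.94, -0.06],
[-0.3, 0.51, 0.26, -0.18, -0.21, 0.94, -0.10],
[-0.3, 0.53, 0.26, -0.18, -0.20, 0.94, -0.14],
[-0.3, 0.55, 0.25, -0.17, -0.20, 0.94, -0.17],
[-0.3, 0.57, 0.24, -0.16, -0.19, 0.94, -0.21],
```

step_arm([
  [-0.3, 0.47, -0.25, 0.25, 0.59, 0.76, 0.24],
  [-0.3, 0.44, -0.24, 0.25, 0.58, 0.76, 0.26],
  [-0.3, 0.42, -0.22, 0.25, 0.57, 0.76, 0.28],
  [-0.3, 0.39, -0.2, 0.25, 0.55, 0.76, 0.3],
  [-0.3, 0.37, -0.18, 0.24, 0.53, 0.76, 0.32],
  [-0.3, 0.35, -0.15, 0.23, 0.51, 0.76, 0.34],
  [-0.3, 0.33, -0.13, 0.22, 0.48, 0.77, 0.36],
  [-0.3, 0.31, -0.1, 0.2, 0.45, 0.77, 0.37],
  [-0.3, 0, 0, 0, 0, 0, 0],
])

```text
t: 20.05
ee_pos: [304.4, 387.3, 297.0]
orientation: [-1.708, -1.475, -0.072]
ft_force: [-0.1, -0.6, 0.9]
width: 30.4
grasp_force: 0.0
```

Run:
```python
from pp import *
o=get_obs();q=o["qpos"];print(np.round(q,3),o["ee_pos"])
A=R.from_rotvec(o["orientation"]);print("rot err",(kin.rot(q).inv()*A).magnitude())
from scipy.optimize import minimize_scalar
f=lambda d:np.linalg.norm(kin.fk(q,d)[0]-o["ee_pos"]);s=minimize_scalar(f,bounds=(50,400),method="bounded");print(s.x,s.fun)
```

```text
[0.416 0.294 1.972 0.9   1.297 0.11 ] [304.38427478 387.30492213 296.98540751]
rot err 5.608176147203189e-16
303.13739480242344 5.7026895191973646
```

```bash
python3 - <<'E'
s=open('kin.py').read()
s=s.replace("([.15064,","([.4163,.2942,1.9723,.9,1.297,.11],(304.38,387.3,296.99)),([.15064,") if 0 else s
i=s.index("S=fit()");j=s.index("def fk")
s=s[:i]+'''Q6=([0.416,.294,1.972,.9,1.297,.11],(304.38,387.3,296.99))
def fkp(q,p):
    a,L1,L2,h,e,d=p;Rm=rot(q);b=q[1]+q[2];r=a+L1*np.sin(q[1])+L2*np.sin(b)+e*np.cos(b);z=h+d+L1*np.cos(q[1])+L2*np.cos(b)-e*np.sin(b)
    w=np.array([r*np.cos(q[0]),r*np.sin(q[0]),z]);return w+d*Rm.as_matrix()[:,2],Rm,w
E=D+[Q6]
S=least_squares(lambda p:np.ravel([fkp(q,p)[0]-t for q,t in E]),[0,560,484,20,76,300]);P=S.x
def fk(q): return fkp(q,P)
'''+s[s.index("LO="):]
open('kin.py','w').write(s)
E
python3 - <<'E'
from pp import *
from workcell import get_obs
print(np.round(kin.P,1),np.round(kin.S.fun.reshape(-1,3),1).tolist())
g=[.58,1.1,2.05,3.95,1.6,0]
for nm,(p,A) in(("grip",pick(2.5,0)),("stand",pick(2.5,60)),("high",pick(150,60)),("lift",pick(150,0)),("place",place(94,0)),("abv",place(140,0)),("plback",place(94,50))):
    q,c=kin.ik(p,A,g);print(nm,np.round(p),np.round(q,2),"%.5f"%c,"w",np.round(kin.fk(q)[2]));
E
```

```text
[  2.9 555.4 483.4  24.2  74.3 303.9] [[10.5, -5.5, -0.6], [0.6, -11.9, -1.2], [0.6, -11.9, -0.7], [-0.1, -11.9, -0.3], [-1.1, -11.9, -0.4], [1.1, -11.9, 0.1], [1.8, -11.8, -0.7], [-0.1, -2.3, 3.7]]
grip [571. 179.   2.] [0.72 1.34 2.03 4.06 1.71 0.18] 0.00000 w [272. 237.   3.]
stand [512. 190.   2.] [0.86 1.37 2.09 4.21 1.72 0.27] 0.00000 w [214. 248.   3.]
high [512. 190. 150.] [0.86 1.03 2.28 4.2  1.65 0.14] 0.00000 w [214. 248. 150.]
lift [571. 179. 150.] [0.72 1.   2.21 4.05 1.62 0.06] 0.00000 w [272. 237. 150.]
place [ 501. -272.   94.] [0.04 1.11 2.06 4.45 1.58 0.03] 0.00121 w [410.  17.  94.]
abv [ 501. -272.  140.] [ 0.04  1.01  2.11  4.45  1.57 -0.02] 0.00121 w [410.  17. 140.]
plback [ 488. -224.   94.] [0.14 1.12 2.14 4.45 1.58 0.11] 0.01161 w [370.  52.  99.]
```

```bash
python3 - <<'E'
s=open('kin.py').read()
s=s.replace("a,L1,L2,h,e,d=p;","a,L1,L2,h,e,d,lb=p;").replace("w=np.array([r*np.cos(q[0]),r*np.sin(q[0]),z])","c,n=np.cos(q[0]),np.sin(q[0]);w=np.array([r*c-lb*n,r*n+lb*c,z])").replace("76,300]","76,300,12]")
open('kin.py','w').write(s)
s=open('pp.py').read().replace("np.radians(21);S0=52.;N0=26.1","np.radians(-11);S0=47.;N0=24.4").replace("tcp((584,117),np.radians(58),z,b)","tcp(PC,np.radians(PPHI),z,b)").replace("pick=","PC=(570,122);PPHI=39.\nYS=-1\npick=").replace("kin.tool(az,-1)","kin.tool(az,YS)")
open('pp.py','w').write(s)
E
python3 - <<'E'
import pp
from pp import *
print(np.round(kin.P,1),np.abs(kin.S.fun).max())
for ys in(1,-1):
  pp.YS=ys
  for nm,(p,A) in(("grip",pick(2.5,0)),("stand",pick(2.5,60)),("lift",pick(150,0)),("place",place(94,0)),("abv",place(140,0)),("plback",place(94,50))):
    q,c=min((kin.ik(p,A,[.6,.8,2.0,-1.2,1.6,s]) for s in(-1.5,0,1.5)),key=lambda s:s[1]);print(nm,np.round(p),np.round(q,2),"%.5f"%c,"w",np.round(kin.fk(q)[2]));
o=get_obs();q0=o["qpos"];Rd=R.from_rotvec([-2.007,-2.414,0])
qd,c=kin.ik(np.array([557.,74,140]),Rd,[.1,.5,1.8,0,.9,-.1]);print(np.round(qd,2),c)
J=jpath(q0,qd,13)
for q in J[::3]: l=low(q);print(np.round(kin.fk(q)[0]),np.round(l[l[:,2].argmin()]))
for r in rows([kin.fk(q)[:2] for q in J]): print("[-1, "+", ".join("%.2f"%v for v in r)+"],")
E
```

```text
[1.000e-01 5.634e+02 4.849e+02 2.140e+01 7.780e+01 2.908e+02 1.190e+01] 0.21021842115777645
grip [582. 187.   2.] [ 0.75  1.25  1.48 -1.23  1.67  2.54] 0.02809 w [472. 457.  15.]
stand [554. 240.   2.] [ 0.84  1.26  1.44 -1.17  1.72  2.54] 0.02352 w [439. 508.  12.]
lift [582. 187. 150.] [ 0.76  0.99  1.64 -1.28  1.69  2.54] 0.00757 w [458. 450. 160.]
place [ 506. -274.   94.] [-0.03  1.06  1.66 -1.22  1.66  2.54] 0.02687 w [618.  -5. 113.]
abv [ 506. -274.  140.] [-0.02  0.98  1.7  -1.24  1.67  2.54] 0.01786 w [612.  -3. 157.]
plback [ 521. -226.   94.] [ 0.05  1.07  1.63 -1.17  1.7   2.54] 0.02355 w [629.  44. 110.]
grip [582. 187.   2.] [ 0.76  1.26  1.53 -1.31  1.66 -0.34] 0.00000 w [446. 444.   3.]
stand [554. 240.   2.] [ 0.85  1.27  1.49 -1.23  1.71 -0.36] 0.00000 w [418. 497.   3.]
lift [582. 187. 150.] [ 0.76  1.    1.65 -1.31  1.7  -0.47] 0.00015 w [449. 446. 152.]
place [ 506. -274.   94.] [-0.01  1.08  1.7  -1.3   1.67 -0.34] 0.00000 w [593.   4.  94.]
abv [ 506. -274.  140.] [-0.01  1.    1.74 -1.3   1.68 -0.39] 0.00000 w [593.   4. 140.]
plback [ 521. -226.   94.] [ 0.0
[... 198 characters left out ...]
. 199.] [417. 263. 182.]
[481. 179. 167.] [478. 183. 148.]
[539. 100. 145.] [538. 101. 126.]
[-1, -0.39, 0.51, -0.17, -0.44, -0.42, -0.13],
[-1, -0.42, 0.50, -0.16, -0.42, -0.43, -0.15],
[-1, -0.44, 0.49, -0.14, -0.41, -0.44, -0.16],
[-1, -0.46, 0.48, -0.12, -0.39, -0.44, -0.17],
[-1, -0.48, 0.47, -0.10, -0.38, -0.45, -0.18],
[-1, -0.50, 0.45, -0.09, -0.36, -0.45, -0.19],
[-1, -0.52, 0.44, -0.07, -0.34, -0.45, -0.21],
[-1, -0.54, 0.42, -0.05, -0.33, -0.46, -0.22],
[-1, -0.55, 0.40, -0.02, -0.31, -0.46, -0.24],
[-1, -0.56, 0.37, -0.00, -0.29, -0.46, -0.25],
[-1, -0.57, 0.35, 0.02, -0.28, -0.46, -0.27],
[-1, -0.58, 0.32, 0.04, -0.26, -0.45, -0.28],
[-1, -0.58, 0.29, 0.06, -0.24, -0.45, -0.30],
```

step_arm([
  [-1, -0.39, 0.51, -0.17, -0.44, -0.42, -0.13],
  [-1, -0.42, 0.5, -0.16, -0.42, -0.43, -0.15],
  [-1, -0.44, 0.49, -0.14, -0.41, -0.44, -0.16],
  [-1, -0.46, 0.48, -0.12, -0.39, -0.44, -0.17],
  [-1, -0.48, 0.47, -0.1, -0.38, -0.45, -0.18],
  [-1, -0.5, 0.45, -0.09, -0.36, -0.45, -0.19],
  [-1, -0.52, 0.44, -0.07, -0.34, -0.45, -0.21],
  [-1, -0.54, 0.42, -0.05, -0.33, -0.46, -0.22],
  [-1, -0.55, 0.4, -0.02, -0.31, -0.46, -0.24],
  [-1, -0.56, 0.37, 0, -0.29, -0.46, -0.25],
  [-1, -0.57, 0.35, 0.02, -0.28, -0.46, -0.27],
  [-1, -0.58, 0.32, 0.04, -0.26, -0.45, -0.28],
  [-1, -0.58, 0.29, 0.06, -0.24, -0.45, -0.3],
  [-1, 0, 0, 0, 0, 0, 0],
])

```text
t: 21.8
ee_pos: [559.1, 73.9, 141.3]
orientation: [-2.008, -2.416, -0.002]
ft_force: [-1.1, -0.1, -0.1]
width: 0.5
grasp_force: 0.0
```

Run:
```python
from h import *
o=get_obs();A=R.from_rotvec(o["orientation"])
print(np.round(o["ee_pos"],1),np.round(o["qpos"],3),np.round(A.as_matrix(),3).tolist())
B=R.from_rotvec([-2.007,-2.414,0]);print("turn",(A.inv()*B).as_rotvec()/.12,"shift",B.inv().apply(np.array([557,74.5,60])-o["ee_pos"])/50)
```

```text
[559.1  73.9 141.3] [ 1.100e-01  4.700e-01  1.834e+00  1.000e-03  8.370e-01 -7.400e-02] [[-0.183, 0.983, 0.001], [0.983, 0.183, 0.001], [0.001, 0.001, -1.0]]
turn [0.01804645 0.00925964 0.0014953 ] shift [ 0.01712957 -0.03668484  1.62572721]
```

Lower to about z=22, then press lightly.

step_arm([
  [-1, 0, -0.02, 0.8, 0.02, 0.01, 0],
  [-1, 0, 0, 0.8, 0, 0, 0],
  [-1, 0, 0, 0.5, 0, 0, 0],
  [-1, 0, 0, 0.2, 0, 0, 0],
  [-1, 0, 0, 0.08, 0, 0, 0],
  [-1, 0, 0, 0.04, 0, 0, 0],
  [-1, 0, 0, 0, 0, 0, 0],
  [-1, 0, 0, 0, 0, 0, 0],
])

```text
t: 22.8
ee_pos: [557.0, 75.5, 22.0]
orientation: [-2.005, -2.413, -0.001]
ft_force: [-6.0, 0.1, 13.6]
width: 0.5
grasp_force: 6.7
```

step_arm([
  [-1, 0.058, -0.06, 0, 0, 0, 0.33],
  [-1, 0.058, -0.06, 0, 0, 0, 0.33],
  [-1, 0.058, -0.06, 0, 0, 0, 0.33],
  [-1, 0.058, -0.06, 0, 0, 0, 0.33],
  [-1, 0.058, -0.06, 0, 0, 0, 0.33],
  [-1, 0.058, -0.06, 0, 0, 0, 0.33],
  [-1, 0.058, -0.06, 0, 0, 0, 0.33],
  [-1, 0.058, -0.06, 0, 0, 0, 0.33],
  [-1, 0.058, -0.06, 0, 0, 0, 0.33],
  [-1, 0.058, -0.06, 0, 0, 0, 0.33],
  [-1, 0.058, -0.06, 0, 0, 0, 0.33],
  [-1, 0, 0, 0, 0, 0, 0],
])

```text
t: 24.3
ee_pos: [526.8, 108.0, 22.1]
orientation: [-2.481, -1.924, -0.005]
ft_force: [1.3, 1.1, 6.9]
width: -0.0
grasp_force: 3.3
```

Run:
```python
from h import *
quad("side",3.,150);o=get_obs();print(o["ee_pos"],o["ft_force"])
```

```text
[526.81934294 107.94002144  22.07126488] [0.03304488 0.09772465 6.87251299]
```

step_arm([
  [-1, -0.07, 0.018, 0, 0, 0, 0],
  [-1, -0.07, 0.018, 0, 0, 0, 0],
  [-1, -0.07, 0.018, 0, 0, 0, 0],
  [-1, 0, 0, 0, 0, 0, 0],
])

```text
t: 24.85
ee_pos: [527.0, 97.1, 22.1]
orientation: [-2.481, -1.924, -0.006]
ft_force: [1.1, 2.2, 7.3]
width: 0.4
grasp_force: 3.4
```

Run:
```python
from h import *
for t in(130,150,165):im=quad("side",3.,t)
o=get_obs();print(o["ee_pos"],o["ft_force"])
a=im["pixels"][130:230,150:290][:,:,::-1];cv2.imwrite("pics/s2.png",cv2.resize(a,None,fx=4,fy=4,interpolation=cv2.INTER_CUBIC))
```

```text
side 130 c [564.3 128.4] size [194.2  83.3] axis deg 41.6
[526.96603747  97.09746919  22.06799928] [1.54781573 1.11435291 7.83162367]
```

View pics/s2.png

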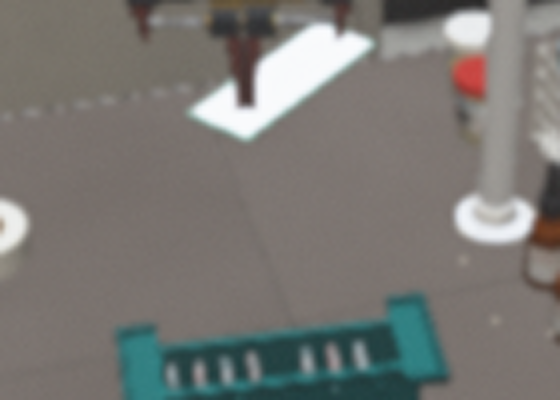

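The side crop shows the cover flat, with corners at (190,113), (246,140) and (374,43), and the fingers on its bench end. I'll check how far it overhangs before lifting.

Run:
```python
from h import *
im=grab("side");P=np.array([onz(im,150+x/4,130+y/4,3.)[:2] for x,y in((190,113),(246,140),(374,43))]);print(np.round(P),np.linalg.norm(np.diff(P,axis=0),axis=1))
e=P[2]-P[1];print(np.degrees(np.arctan2(e[1],e[0])),"centre",(P[0]+P[2])/2)
```

```text
[[478.  94.]
 [513.  44.]
 [656. 155.]] [ 61.30869332 181.27511414]
37.920431493900644 centre [566.88960207 124.80626932]
```

step_arm([
  [-1, 0, 0, -0.2, 0, 0, 0],
  [-1, 0, 0, -0.8, 0, 0, 0],
  [-1, 0, 0, -0.8, 0, 0, 0],
  [-1, 0, 0, -0.8, 0, 0, 0],
  [-1, 0.3, 0.5, -0.8, 0, 0, 0],
  [-1, 0.1, 0.5, -0.4, 0, 0, 0],
  [-1, 0, 0, 0, 0, 0, 0],
  [-1, 0, 0, 0, 0, 0, 0],
])

```text
t: 26.05
ee_pos: [577.0, 102.7, 208.8]
orientation: [-2.478, -1.921, 0.005]
ft_force: [-1.1, -0.8, -0.2]
width: 0.5
grasp_force: 0.0
```

```bash
sed -i 's/np.radians(-11);S0=47.;N0=24.4/np.radians(-14);S0=47.;N0=24.6/' pp.py
python3 - <<'E'
import pp
from pp import *
for t in(195,205,215):im=quad("wrist",3.,t)
quad("side",3.,150)
cv2.imwrite("w4.png",im["pixels"][:,:,::-1])
pp.PC=(567.5,125);pp.PPHI=37.5
for nm,(p,A) in(("grip",pick(2.5,0)),("stand",pick(2.5,60)),("lift",pick(80,0)),("place",place(94,0)),("abv",place(150,0)),("plback",place(94,50))):
    q,c=min((kin.ik(p,A,[.6,.8,2.0,-1.2,1.6,s]) for s in(-1.5,0,1.5)),key=lambda s:s[1]);print(nm,np.round(p),np.round(q,2),"%.5f"%c,"w",np.round(kin.fk(q)[2]));
E
```

```text
wrist 205 c [566.7 126.9] size [176.9  59.2] axis deg 37.4
wrist 215 c [566.5 126.9] size [176.   58.5] axis deg 37.3
side 150 c [566.4 129.1] size [187.   69.1] axis deg 36.8
grip [582. 191.   2.] [ 0.76  1.27  1.48 -1.25  1.7  -0.37] 0.00000 w [466. 457.   3.]
stand [558. 246.   2.] [ 0.84  1.28  1.42 -1.18  1.75 -0.41] 0.00000 w [442. 512.   3.]
lift [582. 191.  80.] [ 0.76  1.13  1.55 -1.26  1.72 -0.43] 0.00000 w [466. 457.  80.]
place [ 507. -274.   94.] [-0.02  1.09  1.67 -1.26  1.69 -0.36] 0.00000 w [608.  -1.  94.]
abv [ 507. -274.  150.] [-0.02  0.99  1.71 -1.27  1.71 -0.42] 0.00000 w [608.  -1. 150.]
plback [ 525. -227.   94.] [ 0.05  1.1   1.63 -1.19  1.73 -0.39] 0.00000 w [626.  45.  94.]
```

```bash
sed -i 's/PC=(570,122);PPHI=39./PC=(566.8,127.3);PPHI=37.3/' pp.py
python3 - <<'E'
from pp import *
o=get_obs();q0=o["qpos"];print(np.round(q0,2))
qA,c=kin.ik(*pick(130,70),[.8,1,1.6,-1.2,1.7,-.4]);print(np.round(qA,2),c,pick(130,70)[0],pick(2.5,0)[0])
J=jpath(q0,qA,20)
for q in J[::2]:
    l=low(q);b=l[l[:,1]<150];print(np.round(kin.fk(q)[0]),"w",np.round(kin.fk(q)[2]),"over bench low",np.round(b[b[:,2].argmin()]) if len(b) else None)
for r in rows([kin.fk(q)[:2] for q in J]): print("[-0.3, "+", ".join("%.2f"%v for v in r)+"],")
E
```

```text
[0.15 0.41 1.74 0.   1.   0.4 ]
[ 0.86  1.07  1.52 -1.18  1.8  -0.51] 1.7613307615885227e-21 [554.07638923 257.09183038 130.        ] [581.7645744  192.80058369   2.5       ]
[577. 103. 209.] w [579. 102. 499.] over bench low [577. 103. 190.]
[560. 110. 181.] w [589. 147. 468.] over bench low [558. 108. 162.]
[546. 114. 159.] w [594. 193. 435.] over bench low [543. 109. 141.]
[536. 116. 143.] w [593. 239. 400.] over bench low [533. 108. 126.]
[532. 120. 132.] w [586. 286. 364.] over bench low [529. 109. 117.]
[533. 126. 126.] w [575. 331. 328.] over bench low [530. 113. 112.]
[537. 138. 123.] w [557. 376. 290.] over bench low [535. 122. 112.]
[543. 156. 124.] w [535. 418. 251.] over bench low [544. 139. 115.]
[550. 182. 126.] w [507. 457. 211.] over bench low None
[554. 216. 128.] w [475. 493. 171.] over bench low None
[554. 257. 130.] w [439. 524. 130.] over bench low None
[-0.3, 0.03, -0.20, 0.29, 0.31, -0.59, -0.94],
[-0.3, 0.05, -0.16, 0.27, 0.32, -0.59, -0.93],
[-0.3, 0.07, -0.13, 0.24, 0.33, -0.59, -0.91],
[-0.3, 0.08, -0.09, 0.21, 0.33, -0.60, -0.90],
[-0.3, 0.09, -0.06, 0.18, 0.34, -0.60, -0.89],
[-0.3, 0.09, -0.03, 0.14, 0.35, -0.61, -0.87],
[-0.3, 0.09, 0.00, 0.11, 0.36, -0.61, -0.85],
[-0.3, 0.08, 0.03, 0.07, 0.37, -0.62, -0.83],
[-0.3, 0.07, 0.05, 0.03, 0.38, -0.62, -0.81],
[-0.3, 0.05, 0.08, -0.01, 0.40, -0.63, -0.78],
[-0.3, 0.04, 0.09, -0.05, 0.41, -0.63, -0.75],
[-0.3, 0.02, 0.10, -0.10, 0.43, -0.63, -0.72],
[-0.3, -0.00, 0.11, -0.14, 0.45, -0.63, -0.69],
[-0.3, -0.02, 0.11, -0.18, 0.47, -0.63, -0.66],
[-0.3, -0.04, 0.11, -0.22, 0.49, -0.62, -0.63],
[-0.3, -0.07, 0.10, -0.26, 0.51, -0.61, -0.60],
[-0.3, -0.08, 0.09, -0.30, 0.53, -0.60, -0.56],
[-0.3, -0.10, 0.07, -0.34, 0.55, -0.59, -0.53],
[-0.3, -0.12, 0.05, -0.37, 0.58, -0.58, -0.49],
[-0.3, -0.13, 0.02, -0.41, 0.60, -0.56, -0.45],
```

step_arm([
  [-0.3, 0.03, -0.2, 0.29, 0.31, -0.59, -0.94],
  [-0.3, 0.05, -0.16, 0.27, 0.32, -0.59, -0.93],
  [-0.3, 0.07, -0.13, 0.24, 0.33, -0.59, -0.91],
  [-0.3, 0.08, -0.09, 0.21, 0.33, -0.6, -0.9],
  [-0.3, 0.09, -0.06, 0.18, 0.34, -0.6, -0.89],
  [-0.3, 0.09, -0.03, 0.14, 0.35, -0.61, -0.87],
  [-0.3, 0.09, 0, 0.11, 0.36, -0.61, -0.85],
  [-0.3, 0.08, 0.03, 0.07, 0.37, -0.62, -0.83],
  [-0.3, 0.07, 0.05, 0.03, 0.38, -0.62, -0.81],
  [-0.3, 0.05, 0.08, -0.01, 0.4, -0.63, -0.78],
  [-0.3, 0.04, 0.09, -0.05, 0.41, -0.63, -0.75],
  [-0.3, 0.02, 0.1, -0.1, 0.43, -0.63, -0.72],
  [-0.3, 0, 0.11, -0.14, 0.45, -0.63, -0.69],
  [-0.3, -0.02, 0.11, -0.18, 0.47, -0.63, -0.66],
  [-0.3, -0.04, 0.11, -0.22, 0.49, -0.62, -0.63],
  [-0.3, -0.07, 0.1, -0.26, 0.51, -0.61, -0.6],
  [-0.3, -0.08, 0.09, -0.3, 0.53, -0.6, -0.56],
  [-0.3, -0.1, 0.07, -0.34, 0.55, -0.59, -0.53],
  [-0.3, -0.12, 0.05, -0.37, 0.58, -0.58, -0.49],
  [-0.3, -0.13, 0.02, -0.41, 0.6, -0.56, -0.45],
])

```text
t: 28.75
ee_pos: [554.1, 257.4, 129.3]
orientation: [-0.414, 1.992, -1.998]
ft_force: [0.3, 0.3, 0.3]
width: 30.7
grasp_force: 0.0
```

```bash
cat >> pp.py <<'E'
def goto(p,B,n):
    o=get_obs();A=R.from_rotvec(o["orientation"]);print(np.round(o["ee_pos"],1),np.round(o["qpos"],2),"F",np.round(o["ft_force"],1),"w",round(float(o["width"]),1))
    print("n",n,"shift",np.round(A.inv().apply(p-o["ee_pos"])/50/n,3),"turn",np.round((A.inv()*B).as_rotvec()/.12/n,3),"final-frame shift",np.round(B.inv().apply(p-o["ee_pos"])/50,3))
E
python3 - <<'E'
from pp import *
for t in(195,205,215):quad("top",3.,150) if t==195 else 0
quad("side",3.,150)
goto(*pick(3.,60),4)
E
```

```text
top 150 c [-24.8 506. ] size [195.4  81.9] axis deg 60.5
top 150 c [570.3 128.9] size [185.2  68.3] axis deg 36.9
side 150 c [566.4 129.2] size [187.1  68.8] axis deg 37.0
[553.  257.9 128. ] [ 0.86  1.07  1.52 -1.18  1.8  -0.51] F [ 0.6  1.  -1.1] w 30.6
n 4 shift [-0.003  0.625  0.054] turn [-0.005  0.011  0.001] final-frame shift [-0.013  2.499  0.224]
```

step_arm([
  [-0.3, 0, 0.62, 0.05, 0, 0, 0],
  [-0.3, 0, 0.62, 0.05, 0, 0, 0],
  [-0.3, 0, 0.62, 0.05, 0, 0, 0],
  [-0.3, 0, 0.62, 0.05, 0, 0, 0],
  [-0.3, 0, 0, 0, 0, 0, 0],
  [-0.3, 0, 0, 0, 0, 0, 0],
])

```text
t: 29.6
ee_pos: [559.1, 247.7, 6.8]
orientation: [-0.407, 1.996, -1.995]
ft_force: [0.5, 0.5, -0.2]
width: 30.5
grasp_force: 0.0
```

```bash
sed -i 's/PC=(566.8,127.3)/PC=(567.3,127.8)/' pp.py
python3 - <<'E'
from pp import *
goto(*pick(2.5,0),1)
for n in("side","top"):grab(n);o=get_obs();print(o["ee_pos"])
im=grab("side");a=im["pixels"][100:200,130:270][:,:,::-1];cv2.imwrite("pics/s3.png",cv2.resize(a,None,fx=5,fy=5,interpolation=cv2.INTER_CUBIC))
E
```

```text
[559.1 247.7   6.8] [ 0.84  1.27  1.42 -1.18  1.76 -0.41] F [ 0.5  0.5 -0.2] w 30.5
n 1 shift [0.006 0.087 1.182] turn [-0.003  0.006 -0.039] final-frame shift [0.005 0.087 1.182]
[559.24398618 248.02047944   7.22452399]
[559.28706672 248.20507694   7.35473848]
```

View pics/s3.png

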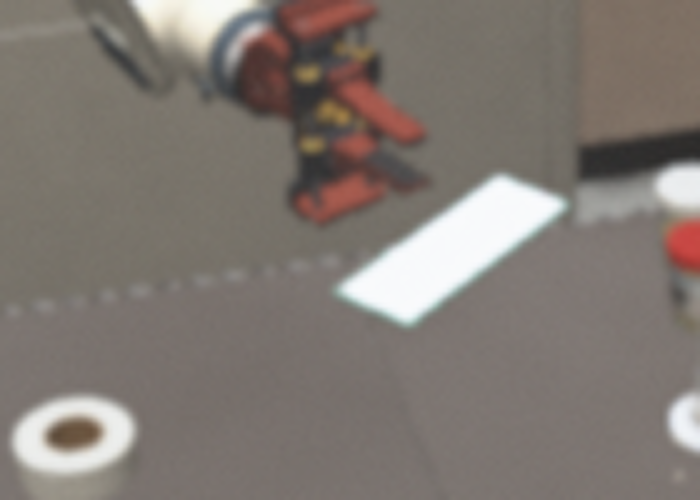

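The side crop shows the fingers one above the other beside the overhanging end, which lies between them. I'll go in.

step_arm([
  [-0.3, 0, 0.045, 0.2, 0, 0, -0.03],
  [-0.3, 0, 0.04, 0.25, 0, 0, 0],
  [-0.3, 0, 0, 0.25, 0, 0, 0],
  [-0.3, 0, 0, 0.25, 0, 0, 0],
  [-0.3, 0, 0, 0.23, 0, 0, 0],
  [-0.3, 0, 0, 0, 0, 0, 0],
  [-0.3, 0, 0, 0, 0, 0, 0],
])

```text
t: 30.62
ee_pos: [582.3, 193.9, 1.7]
orientation: [-0.413, 1.996, -1.997]
ft_force: [0.2, 0.1, -0.7]
width: 30.8
grasp_force: 0.0
```

Run:
```python
from pp import *
goto(*pick(2.5,0),1)
for n in("side","top"):quad(n,3.,150);o=get_obs();print(o["ee_pos"])
im=grab("wrist");save(im,"w5.png")
```

```text
[582.3 193.9   1.7] [ 0.76  1.27  1.47 -1.24  1.71 -0.38] F [ 0.2  0.1 -0.7] w 30.8
n 1 shift [ 0.005 -0.015  0.01 ] turn [-0.006  0.015 -0.001] final-frame shift [ 0.005 -0.015  0.01 ]
side 150 c [566.6 128.9] size [187.   69.2] axis deg 36.8
[582.30384547 194.08624915   1.75706836]
top 150 c [570.5 129.1] size [185.8  68.3] axis deg 36.9
[582.26550508 194.18569111   1.72767351]
```

View pics/w5.png

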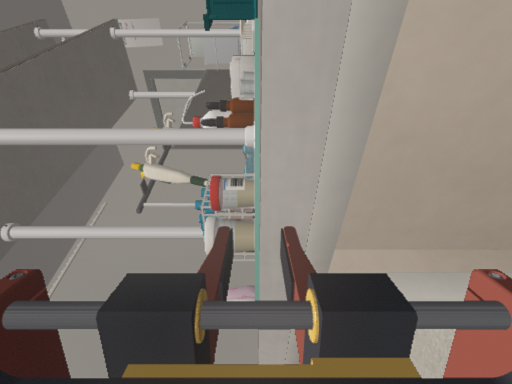

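The wrist view (turned a quarter) shows the cover edge-on as the green line at u≈258. It sits midway between the fingertips at (232,230) and (285,230). I'll close now.

step_arm([
  [-0.3, 0, -0.015, 0, 0, 0, 0],
  [-1, 0, 0, 0, 0, 0, 0],
  [-1, 0, 0, 0, 0, 0, 0],
  [-1, 0, 0, 0, 0, 0, 0],
  [-1, 0, 0, 0, 0, 0, 0],
])

```text
t: 31.4
ee_pos: [582.3, 193.7, 2.4]
orientation: [-0.413, 1.996, -1.997]
ft_force: [-0.0, 0.4, -0.5]
width: 2.3
grasp_force: 30.0
```

Run:
```python
from pp import *
goto(*pick(2.5,0),1)
for n in("side","top"):quad(n,3.,150)
o=get_obs();print(o["moment"],o["grasp_force"])
```

```text
[582.3 193.7   2.4] [ 0.76  1.27  1.47 -1.24  1.71 -0.38] F [-0.   0.4 -0.5] w 2.3
n 1 shift [ 0.004 -0.003  0.008] turn [-0.005  0.015 -0.   ] final-frame shift [ 0.004 -0.003  0.008]
side 150 c [566.5 129.5] size [186.7  69.4] axis deg 37.2
top 150 c [570.9 130. ] size [187.1  70.3] axis deg 37.3
[0.53854512 0.24053972 0.06512547] 29.997510015964508
```

step_arm([
  [-1, 0, -0.1, 0, 0, 0, 0],
  [-1, 0, -0.3, 0, 0, 0, 0],
  [-1, 0, -0.4, 0, 0, 0, 0],
  [-1, 0, -0.4, 0, 0, 0, 0],
  [-1, 0, -0.4, 0, 0, 0, 0],
  [-1, 0, -0.4, 0, 0, 0, 0],
  [-1, 0, -0.4, 0, 0, 0, 0],
  [-1, 0, 0, 0, 0, 0, 0],
])

```text
t: 32.5
ee_pos: [582.7, 194.2, 124.3]
orientation: [-0.411, 1.996, -1.995]
ft_force: [-0.2, 0.1, -1.4]
width: 2.7
grasp_force: 30.0
```

Run:
```python
from pp import *
o=get_obs();q0=o["qpos"];print(np.round(o["ee_pos"],1),np.round(q0,3),o["width"],o["grasp_force"],o["moment"])
h=o["ee_pos"][2]-1
for n in("side","top"):quad(n,h+1.5,150)
im=grab("side");a=im["pixels"][80:200,130:270][:,:,::-1];cv2.imwrite("pics/s4.png",cv2.resize(a,None,fx=4,fy=4,interpolation=cv2.INTER_CUBIC))
# path: keep tool horizontal, interpolate azimuth; TCP via points
pB,RB=place(160,0)
qB,c=kin.ik(pB,RB,[0,1,1.7,-1.25,1.7,-.4]);print(np.round(qB,3),c,pB)
J=jpath(q0,qB,22)
for q in J[::3]:
    t,Rm,w=kin.fk(q);print(np.round(t),np.round(Rm.as_matrix()[:,2],2),np.round(Rm.as_matrix()[2,1],3))
```

```text
[582.7 194.2 124.3] [ 0.761  1.062  1.58  -1.259  1.737 -0.472] 2.6852916350444684 30.030440390110016 [ 0.63318153  0.18093982 -0.01808881]
side 150 c [566.9 129.1] size [190.5  69.2] axis deg 38.2
top 150 c [571.6 126.4] size [185.1  74.3] axis deg 36.4
[-0.022  0.972  1.715 -1.268  1.715 -0.432] 2.450949506299723e-21 [ 507.07209683 -273.9839912   160.        ]
[583. 194. 124.] [ 0.4  -0.92  0.  ] -1.0
[596. 128. 129.] [ 0.3  -0.95  0.  ] -1.0
[601.  60. 134.] [ 0.2  -0.98  0.  ] -1.0
[599.  -7. 139.] [ 0.1 -1.   0. ] -1.0
[589. -73. 144.] [-0.01 -1.    0.  ] -1.0
[ 573. -137.  149.] [-0.11 -0.99  0.  ] -1.0
[ 549. -198.  154.] [-0.22 -0.98  0.  ] -1.0
[ 519. -256.  158.] [-0.32 -0.95  0.  ] -1.0
```

View pics/s4.png

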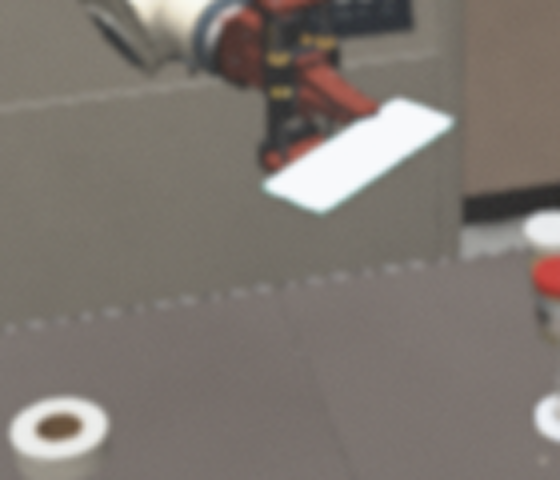

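The side crop shows the cover held level in the fingers. There's an upright post near the route, so I'll locate it before carrying.

Run:
```python
from pp import *
t=grab("top");s=grab("side")
print("post",onz(t,218,167,5.),onz(s,150+493/4,130+215/4,5.))
o=get_obs();pA,RA=o["ee_pos"],R.from_rotvec(o["orientation"]);pB,RB=place(160,0)
from scipy.spatial.transform import Slerp
aA=np.radians(37.3)-np.pi/2+m;aB=np.radians(-6.4)-np.pi/2+m
pM=np.array([500.,-20,160]);N=20
path=[(pA,RA)];q=o["qpos"]
for i in range(1,N+1):
    u=i/N;p=(1-u)**2*pA+2*u*(1-u)*(2*pM-(pA+pB)/2)+u*u*pB   # quadratic through pM
    az=aA+(aB-aA)*min(1,u*1.4);B=kin.tool(az,-1);path.append((p,B));q,c=kin.ik(p,B,q)
    phi=az+np.pi/2-m;a=np.array([np.cos(phi),np.sin(phi)]);n=np.array([-a[1],a[0]]);g=p[:2]+19*np.array([np.cos(az),np.sin(az)]);C=g-S0*a-N0*n
    cor=[C+sx*90*a+sy*31*n for sx in(-1,1) for sy in(-1,1)]
    if i%2==0:print(np.round(p),np.round(np.degrees(az)),np.round(q,2),"%.0e"%c,"maxx corner",np.round(max(cor,key=lambda v:v[0])))
for r in rows(path):print("[-1, "+", ".join("%.2f"%v for v in r)+"],")
```

```text
post [ 671.34197641 -107.50260018    5.        ] [ 670.11708165 -108.60768773    5.        ]
[558. 154. 132.] -73.0 [ 0.72  1.04  1.62 -1.19  1.76 -0.44] 7e-28 maxx corner [630. 111.]
[539. 113. 142.] -79.0 [ 0.67  1.01  1.66 -1.14  1.78 -0.42] 2e-28 maxx corner [605.  62.]
[522.  70. 149.] -85.0 [ 0.61  0.99  1.7  -1.09  1.79 -0.4 ] 8e-30 maxx corner [582.  13.]
[509.  26. 155.] -91.0 [ 0.53  0.98  1.72 -1.06  1.8  -0.38] 1e-30 maxx corner [563. -38.]
[500. -20. 160.] -97.0 [ 0.44  0.97  1.73 -1.04  1.8  -0.38] 8e-21 maxx corner [547. -89.]
[494. -68. 163.] -103.0 [ 0.35  0.96  1.73 -1.04  1.81 -0.38] 1e-30 maxx corner [ 533. -141.]
[ 492. -117.  165.] -110.0 [ 0.24  0.96  1.71 -1.04  1.82 -0.39] 2e-30 maxx corner [ 529. -132.]
[ 494. -168.  165.] -110.0 [ 0.16  0.96  1.73 -1.1   1.79 -0.4 ] 3e-20 maxx corner [ 530. -184.]
[ 499. -220.  163.] -110.0 [ 0.07  0.96  1.73 -1.18  1.75 -0.41] 4e-28 maxx corner [ 535. -236.]
[ 507. -274.  160.] -110.0 [-0.02  0.97  1.72 -1.27  1.72 -0.43] 4e-26 maxx corner [ 544. -290.]
[-1, 0.38, -0.11, 0.26, -0.01, 0.46, 0.01],
[-1, 0.35, -0.10, 0.30, 0.00, 0.44, 0.00],
[-1, 0.32, -0.10, 0.33, 0.00, 0.44, 0.00],
[-1, 0.29, -0.09, 0.36, 0.00, 0.44, 0.00],
[-1, 0.25, -0.08, 0.38, 0.00, 0.44, 0.00],
[-1, 0.21, -0.07, 0.41, 0.00, 0.44, 0.00],
[-1, 0.17, -0.07, 0.43, 0.00, 0.44, 0.00],
[-1, 0.13, -0.06, 0.44, 0.00, 0.44, 0.00],
[-1, 0.09, -0.05, 0.46, 0.00, 0.44, 0.00],
[-1, 0.05, -0.04, 0.47, 0.00, 0.44, 0.00],
[-1, 0.01, -0.03, 0.48, 0.00, 0.44, 0.00],
[-1, -0.04, -0.03, 0.48, 0.00, 0.44, 0.00],
[-1, -0.08, -0.02, 0.48, 0.00, 0.44, 0.00],
[-1, -0.13, -0.01, 0.48, 0.00, 0.44, 0.00],
[-1, -0.17, -0.00, 0.47, 0.00, 0.13, 0.00],
[-1, -0.20, 0.00, 0.47, 0.00, 0.00, 0.00],
[-1, -0.22, 0.01, 0.47, 0.00, 0.00, 0.00],
[-1, -0.24, 0.02, 0.47, 0.00, 0.00, 0.00],
[-1, -0.26, 0.03, 0.48, 0.00, 0.00, 0.00],
[-1, -0.28, 0.03, 0.48, 0.00, 0.00, 0.00],
```

step_arm([
  [-1, 0.38, -0.11, 0.26, 0, 0.46, 0],
  [-1, 0.35, -0.1, 0.3, 0, 0.44, 0],
  [-1, 0.32, -0.1, 0.33, 0, 0.44, 0],
  [-1, 0.29, -0.09, 0.36, 0, 0.44, 0],
  [-1, 0.25, -0.08, 0.38, 0, 0.44, 0],
  [-1, 0.21, -0.07, 0.41, 0, 0.44, 0],
  [-1, 0.17, -0.07, 0.43, 0, 0.44, 0],
  [-1, 0.13, -0.06, 0.44, 0, 0.44, 0],
  [-1, 0.09, -0.05, 0.46, 0, 0.44, 0],
  [-1, 0.05, -0.04, 0.47, 0, 0.44, 0],
  [-1, 0.01, -0.03, 0.48, 0, 0.44, 0],
  [-1, -0.04, -0.03, 0.48, 0, 0.44, 0],
  [-1, -0.08, -0.02, 0.48, 0, 0.44, 0],
  [-1, -0.13, -0.01, 0.48, 0, 0.44, 0],
  [-1, -0.17, 0, 0.47, 0, 0.13, 0],
  [-1, -0.2, 0, 0.47, 0, 0, 0],
  [-1, -0.22, 0.01, 0.47, 0, 0, 0],
  [-1, -0.24, 0.02, 0.4, 0, 0, 0],
  [-1, -0.26, 0.03, 0.4, 0, 0, 0],
  [-1, 0, 0, 0, 0, 0, 0],
])

```text
t: 35.25
ee_pos: [506.7, -241.9, 162.7]
orientation: [-0.362, -2.029, 2.03]
ft_force: [-0.9, 0.1, -1.2]
width: 2.6
grasp_force: 30.0
```

Run:
```python
from pp import *
goto(*place(125,0),1)
o=get_obs();A=R.from_rotvec(o["orientation"]).as_matrix();az=np.arctan2(A[1,2],A[0,2]);print("az",np.degrees(az))
for n in("side","top"):
    for t in(150,175):quad(n,o["ee_pos"][2]+1.0,t)
phi=az+np.pi/2-m;a=np.array([np.cos(phi),np.sin(phi)]);nn=np.array([-a[1],a[0]]);g=o["ee_pos"][:2]+19*A[:2,2];print("nominal C",g-S0*a-N0*nn,np.degrees(phi))
```

```text
[ 506.7 -241.9  162.7] [ 0.03  0.97  1.72 -1.22  1.74 -0.43] F [-0.9  0.1 -1.2] w 2.6
n 1 shift [-0.228  0.755  0.6  ] turn [-0.004  0.027 -0.006] final-frame shift [-0.231  0.755  0.6  ]
az -110.21354023969204
side 150 c [ 448.9 -278.6] size [ 70.  183.3] axis deg 174.4
side 175 c [ 448.7 -278. ] size [ 66.1 180.2] axis deg 174.4
side 175 c [ 730.9 -364.5] size [201.9  50.3] axis deg 53.7
top 150 c [ 451.4 -278.3] size [ 64.3 181.5] axis deg 173.9
top 175 c [ 451.8 -277.9] size [ 61.  178.6] axis deg 173.9
nominal C [ 450.75979595 -279.05886494] -6.213540239692038
```

step_arm([
  [-1, -0.115, 0.25, 0.305, 0, 0.05, 0],
  [-1, -0.115, 0.25, 0.305, 0, 0, 0],
  [-1, 0, 0.25, 0, 0, 0, 0],
  [-1, 0, 0.25, 0, 0, 0, 0],
  [-1, 0, 0.1, 0, 0, 0, 0],
  [-1, 0, 0, 0, 0, 0, 0],
  [-1, 0, 0, 0, 0, 0, 0],
])

```text
t: 36.33
ee_pos: [508.2, -272.4, 108.0]
orientation: [-0.364, -2.028, 2.03]
ft_force: [1.0, -0.3, -0.5]
width: 2.6
grasp_force: 30.0
```

Run:
```python
from pp import *
goto(*place(94,0),1)
o=get_obs();z=o["ee_pos"][2]
for n in("side","top"):quad(n,z+1.0,165)
ims=grab("side")["pixels"][180:270,170:280][:,:,::-1];cv2.imwrite("pics/s6.png",cv2.resize(ims,None,fx=6,fy=6,interpolation=cv2.INTER_CUBIC))
```

```text
[ 508.2 -272.4  108. ] [-0.02  1.07  1.68 -1.26  1.7  -0.38] F [ 1.  -0.3 -0.5] w 2.6
n 1 shift [0.01  0.28  0.037] turn [-0.005  0.014 -0.008] final-frame shift [0.01  0.28  0.037]
side 165 c [ 449.9 -309.4] size [ 66.1 180.1] axis deg 174.5
top 165 c [ 452.5 -310.2] size [ 61.1 179.2] axis deg 173.5
```

View pics/s6.png

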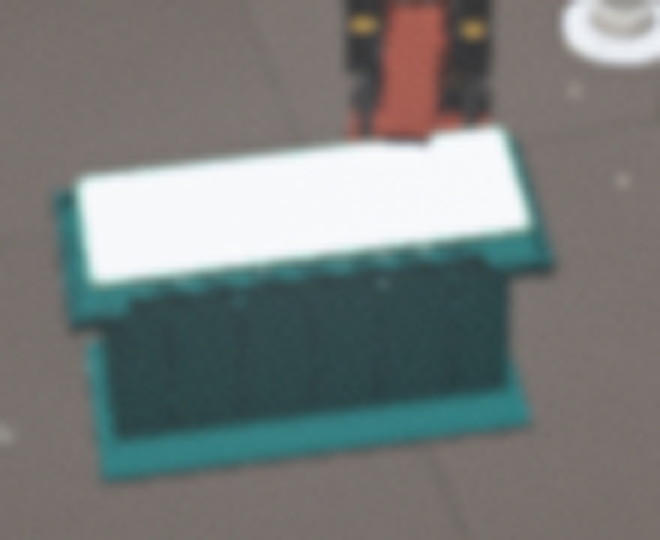

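The side crop shows the cover centred over the trough just above the stops, with both ends inside the ledges. I'll lower it.

step_arm([
  [-1, 0.01, 0.06, 0.03, 0, 0.01, 0],
  [-1, 0, 0.06, 0, 0, 0, 0],
  [-1, 0, 0.06, 0, 0, 0, 0],
  [-1, 0, 0.04, 0, 0, 0, 0],
  [-1, 0, 0.03, 0, 0, 0, 0],
  [-1, 0, 0, 0, 0, 0, 0],
  [-1, 0, 0, 0, 0, 0, 0],
])

```text
t: 37.35
ee_pos: [507.1, -273.9, 95.2]
orientation: [-0.365, -2.028, 2.028]
ft_force: [-0.1, 3.4, 1.2]
width: 2.7
grasp_force: 32.4
```

Run:
```python
from pp import *
goto(*place(93.5,0),1)
for n in("side","top"):quad(n,95.5,165)
for i in range(4):grab("top");o=get_obs();print(np.round(o["ee_pos"],1),np.round(o["ft_force"],1),np.round(o["moment"],2))
```

```text
[ 507.1 -273.9   95.2] [-0.02  1.09  1.67 -1.26  1.69 -0.36] F [-0.1  3.4  1.2] w 2.7
n 1 shift [-0.001  0.034  0.002] turn [-0.002  0.002 -0.005] final-frame shift [-0.001  0.034  0.002]
side 165 c [ 449.2 -309.2] size [ 65.7 180.4] axis deg 173.8
top 165 c [ 451.5 -311.4] size [ 61.2 178.8] axis deg 173.7
[ 507.1 -273.9   95.2] [0.8 3.4 1.9] [ 0.35 -0.16  0.02]
[ 507.1 -273.9   95.2] [1.9 2.7 0.3] [ 0.34 -0.13  0.02]
[ 507.1 -273.9   95.2] [1.1 3.9 0.7] [ 0.35 -0.2  -0.01]
[ 507.1 -273.9   95.2] [0.8 4.  1.2] [ 0.36 -0.22 -0.02]
```

step_arm([
  [-1, 0, 0, -0.03, 0, 0, 0],
  [-1, 0, 0, 0, 0, 0, 0],
  [-1, 0, 0.015, 0, 0, 0, 0],
  [-1, 0, 0, 0, 0, 0, 0],
  [-1, 0, 0, 0, 0, 0, 0],
])

```text
t: 38.28
ee_pos: [507.5, -272.5, 94.4]
orientation: [-0.365, -2.027, 2.028]
ft_force: [-0.4, -0.6, -0.3]
width: 2.7
grasp_force: 30.0
```

Run:
```python
from pp import *
for n in("side","top"):quad(n,95.5,165)
for i in range(3):grab("top");o=get_obs();print(np.round(o["ee_pos"],1),np.round(o["ft_force"],1),np.round(o["moment"],2))
```

```text
side 165 c [ 449.3 -308.7] size [ 65.1 180.4] axis deg 173.8
top 165 c [ 451.8 -310.1] size [ 61.1 179.2] axis deg 173.7
[ 507.5 -272.5   94.5] [-0.8  0.1 -0.6] [ 0.47 -0.2  -0.01]
[ 507.5 -272.5   94.5] [-0.1 -0.3 -1.4] [ 0.45 -0.23 -0.02]
[ 507.5 -272.5   94.5] [-0.6  0.  -0.6] [ 0.52 -0.19 -0.01]
```

step_arm([
  [-1, 0, 0.02, 0, 0, 0, 0],
  [-1, 0, 0, 0, 0, 0, 0],
  [-1, 0, 0, 0, 0, 0, 0],
])

```text
t: 38.9
ee_pos: [507.5, -272.5, 93.6]
orientation: [-0.365, -2.027, 2.029]
ft_force: [0.6, 0.1, 0.3]
width: 2.2
grasp_force: 30.0
```

step_arm([
  [-1, 0, 0.02, 0, 0, 0, 0],
  [-1, 0, 0, 0, 0, 0, 0],
  [-1, 0, 0, 0, 0, 0, 0],
])

```text
t: 39.28
ee_pos: [507.5, -272.5, 93.5]
orientation: [-0.366, -2.025, 2.031]
ft_force: [-1.3, 0.5, 5.4]
width: 2.5
grasp_force: 30.0
```

step_arm([
  [-1, 0, -0.012, 0, 0, 0, 0],
  [-0.85, 0, 0, 0, 0, 0, 0],
  [-0.6, 0, 0, 0, 0, 0, 0],
  [-0.6, 0, 0, 0, 0, 0, 0],
  [-0.6, 0, 0, 0, 0, 0, 0],
])

```text
t: 39.9
ee_pos: [507.5, -272.5, 92.9]
orientation: [-0.365, -2.027, 2.028]
ft_force: [0.6, 0.4, -0.1]
width: 17.6
grasp_force: 0.0
```

Run:
```python
from pp import *
o=get_obs();print(np.round(o["ee_pos"],1),o["width"],o["ft_force"])
for n in("side","top"):quad(n,95.,165)
```

```text
[ 507.5 -272.5   92.9] 17.572575167532797 [ 0.59826672  0.35147566 -0.05163711]
side 165 c [ 449.5 -308.5] size [ 64.4 180.2] axis deg 173.8
top 165 c [ 451.7 -309.8] size [ 61.1 178.8] axis deg 173.6
```

Released, and no force remains on the tool. I'll withdraw straight back.

step_arm([
  [-0.6, 0, 0, -0.1, 0, 0, 0],
  [-0.6, 0, 0, -0.25, 0, 0, 0],
  [-0.6, 0, 0, -0.4, 0, 0, 0],
  [-0.6, 0, 0, -0.4, 0, 0, 0],
  [-0.6, 0, -0.3, -0.4, 0, 0, 0],
  [-0.6, 0, -0.5, -0.2, 0, 0, 0],
  [-0.6, 0, -0.5, 0, 0, 0, 0],
  [-0.6, 0, 0, 0, 0, 0, 0],
  [-0.6, 0, 0, 0, 0, 0, 0],
])

```text
t: 41.12
ee_pos: [538.1, -190.0, 158.0]
orientation: [-0.365, -2.028, 2.028]
ft_force: [0.1, 0.2, 0.2]
width: 17.8
grasp_force: 0.0
```

Run:
```python
from pp import *
for n in("side","top"):im=quad(n,95.,165);C=cloud(im);k=(abs(C[...,0]-451)<60)&(abs(C[...,1]+310)<20)&(im["depth"]>0)&(im["pixels"].min(2)>150);q=C[k];print("plane",np.round(np.linalg.lstsq(np.c_[q[:,:2]-[451,-310],np.ones(len(q))],q[:,2],rcond=None)[0],3))
t=grab("side")["pixels"][170:280,160:290][:,:,::-1];cv2.imwrite("pics/s7.png",cv2.resize(t,None,fx=5,fy=5,interpolation=cv2.INTER_CUBIC))
```

```text
side 165 c [ 449.5 -308.5] size [ 64.4 180.2] axis deg 173.8
plane [-0.000e+00 -4.000e-03  9.496e+01]
top 165 c [ 451.7 -309.8] size [ 61.8 179.7] axis deg 173.6
plane [3.0000e-03 1.0000e-02 9.5939e+01]
```

View pics/s7.png

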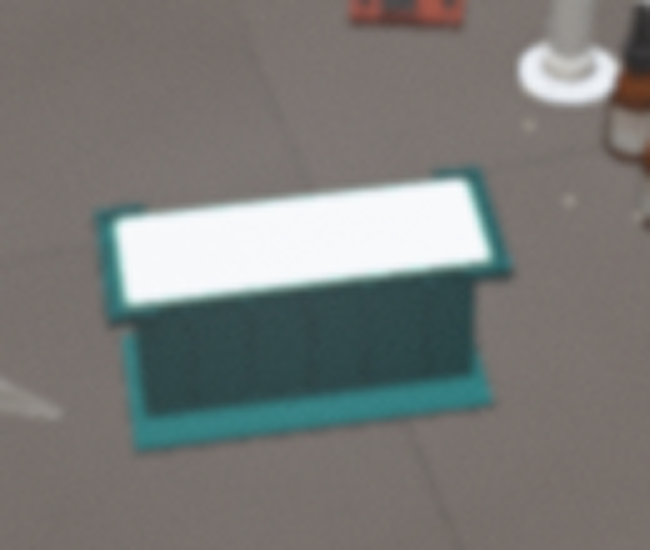

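The side crop shows the cover lying between the four corner stops. Depth puts its top at 95–96 mm and level, against 92 + 3 mm expected. The gripper is clear, so I'm handing in the job.

```bash
python3 -c "
from workcell import ctrl;print(ctrl.close_job())"
```

```text
the job is handed in; nothing more can be done
None
```

The cover was slid to overhang the left edge by an estimated 38% of its length (slightly over a third), gripped there on its side, then lowered flat and level between the trough's four corner stops, and the job was handed in at about 41 s.

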